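# Reverse the practical-class row into the pull-out rack

### The job

Move the four things standing in a row on the pads of the grey tray into the four bays of the metal pull-out rack, in reverse order: what stands at the left end of the tray goes into the right-end bay, the next one into the bay beside it, and so on. Stand each one upright in the middle of its bay, and never knock any of them over; the pads stay on the tray.

Things in the scene. Friction and masses are not known exactly. Their poses are not given: they have to be found in the camera images.
- flask: Small clear conical glass flask closed with an orange silicone stopper, 100 mm tall, about 90 g. Origin at the centre of its underside, z up; round about z, so its yaw does not matter. Foot 52 mm across, cone narrowing to a straight neck 22 mm across between heights 54 and 82 mm, lip 26 mm across at 82 to 85 mm, stopper 24 mm across from 85 to 100 mm. Grip the neck at about 69 mm.
- bottle: Brown glass reagent bottle with white screw cap, 80 mm tall, about 130 g. Origin at the centre of its underside, z up; round about z, so its yaw does not matter. Straight body 44 mm across up to 56 mm, cap 28 mm across from 64 to 80 mm. Grip the body at about 38 mm.
- case: Clear upright thermometer tube with a black cap on a heavy steel foot, 122 mm tall, about 110 g. Origin at the centre of its underside, z up; round about z, so its yaw does not matter. Foot 46 mm across and 12 mm high, tube 19 mm across from 12 to 106 mm, cap 22 mm across from 106 to 122 mm. Grip the tube at about 80 mm.
- crucible: White porcelain crucible with its lid, one rigid piece, 54 mm tall, about 70 g. Origin at the centre of its underside, z up; round about z, so its yaw does not matter. Body 42 mm across between heights 12 and 40 mm (34 mm at the foot), lid 48 mm across from 40 to 44 mm, small knob 12 mm across on top. Grip the body at about 27 mm.
- pad_round: Round cork disc 68 mm across, 6 mm thick pad fixed on the tray, marking the starting place of the flask; it stays there. Origin at the centre of its underside; its top is 6 mm above that.
- pad_square: Square white porcelain tile 62 mm, 6 mm thick pad fixed on the tray, marking the starting place of the bottle; it stays there. Origin at the centre of its underside; its top is 6 mm above that.
- pad_hex: Six-sided black rubber mat 72 mm over its corners, 6 mm thick pad fixed on the tray, marking the starting place of the case (thermometer tube); it stays there. Origin at the centre of its underside; its top is 6 mm above that.
- pad_cross: Cross-shaped plywood plate 76 x 70 mm, 6 mm thick pad fixed on the tray, marking the starting place of the crucible; it stays there. Origin at the centre of its underside; its top is 6 mm above that.
- tray: Fixed grey plastic tray, 96 x 340 mm, rim 12 mm high, floor 6 mm above its origin. Four pads in a row along its y axis at about y = +120, +40, -40, -120 mm; which pad (with its thing) is where varies. It lies nearer to or farther from the robot than the rack. Origin: centre of its underside; its y axis points to the robot's left within 0.12 rad.
- rack: Fixed low metal rack, 92 x 336 mm, four empty bays in a row along its y axis, centres at x = 0, y = +120, +40, -40, -120 mm; bay floors 12 mm above its origin, 76 mm (y) by 84 mm (x) inside, walls to 20 mm above it. A steel lever 40 mm high just beyond its +y end needs no handling. Origin: centre of its underside; its y axis points to the robot's left within 0.12 rad.
There are look-alikes about, which are no part of the job. Leave any green or red look-alike of the case alone.

How it is judged:
By the outcome, as a careful person would: the job done as asked, in the order asked, and still so for the second after the job is handed in, with the robot touching nothing.
It also fails if it takes over 109 s, if anything falls off the work surface, if the arm or the gripper's body presses on something with over 40 N, if the wrist force passes 120 N, or if a joint passes its speed limit or range.

### The arm

A 6-joint arm with a two-finger parallel gripper is mounted at the origin on the work surface. World frame = base frame: x ahead of the robot, y to its left, z up, the work surface at z = 0. Lengths are in mm, angles in rad, forces in N, time in s.
With the tool pointing down it reaches from about 250 to 775 mm from the base axis. Payload 4 kg.
Tool frame: the origin (TCP) lies on the mounting face of the last link; the fingertips stand 173 mm ahead of it and the grasp point (between the pads) lies 155 mm ahead of it (manip.pinch_z is the z of the grasp point in the tool frame, in mm); z points along the fingers, y is the line along which they close (so a half turn about z gives the same grasp; the last joint's range is limited). The gripper opens to 85 mm and grips with 20 to 120 N. Pads are 22 mm wide; open, the fingers measure 114 mm over their backs; the gripper's body (76 mm by 85 mm) begins 54 mm behind the grasp point. The pads swing forward as they close: fully open they stand 13 mm farther back than shut.
Start: joints at [1.052, 0.087, 1.371, -0, 1.684, -0.103], TCP at [222.159, 503.135, 404.741] pointing down, gripper open.
Joint ranges: [-3.1, 3.1], [-0.76, 2.03], [0.27, 2.55], [-1.08, 4.22], [0.17, 2.65], [-2.57, 2.57]. Speed limits (rad/s): [2.79, 2.79, 3.14, 3.14, 3.14, 3.14].

### API

Orientations are given as a unit quaternion [x, y, z, w].
In Python, from workcell import sensors, vision, manip gives the robot as it stands. The module is installed in compiled form; this text tells all that it offers.
- The arm moves only by the shell command python3 -m handwheel 'ROWS' [FORCE]. ROWS is JSON, a list of rows, each an object of numbers: "dx", "dy", "dz": the shift along the tool's x, y, z scaled (see below); "rx", "ry", "rz": the turn, a rotation vector about the tool's x, y, z scaled (see below); "hand": the finger opening in mm, from 0 to 85.4. A call has exactly 10 rows; each row shifts and turns the commanded pose from where the row before left it, along the tool's axes as they then stand; what a row does not reach is not made up. The controller multiplies each number of a shift by 0.02 m and each number of a turn by 5 degrees. A row lasts 1/12 s, in which the tool goes at most 41.7 mm and 7.16 degrees, less where a joint would pass 70% of its speed; a pose out of reach is approached as far as the arm can. A call with a number of a shift or a turn outside -1 to 1 is refused whole. A call with a gripper value outside its range is refused whole. The fingers move at their own pace and stop on an object; FORCE is the grip in N (left out, the last holds). Time passes only in rows, so rows that do not move let the fingers close, or fill a call up. It gives the time, the measured TCP pose, the force, the opening and the grip force at its end, in the units of the state.
- sensors.state(): the state, without advancing time (a new reading comes with each control period).
- vision.grab_frame(name): name is "scene" or "top"; returns a dict with "color" (400x640x3 uint8, red, green, blue), "z_map" (400x640 float32, mm along the optical axis (not along the pixel's ray), 0 where there is no reading), "fx", "fy", "cx", "cy" (pixels), "position" and "orientation" of the camera in the world. Camera axes: x right, y up, looking along -z (the intrinsics and any distortion apply to the point x, -y, -z); pixel columns grow to the right and rows downward; lengths in mm; the calibration is good to about 2 mm. A picture is of the moment at which its call begins.
- manip.sign_off(): hands the job in; it is judged then, once.
The state is a dict: "t": time; "q": joint angles; "joint_velocities": joint speeds; "tau": joint torques, N m; "eef_pos": TCP position; "tcp_rot": TCP orientation; "wrist_force": force on the tool from outside, world axes, zero at the start; "ft_torque": the same for the moment, N m; "opening": finger opening in mm; "finger_force": force on a finger pad.
Only numpy, scipy, OpenCV 4.12 (cv2) and the standard library are available. Lean on these libraries where they do the work, as an engineer would, in place of code of your own. Each camera call takes 0.05 s, during which the arm holds its last target. There are 200 camera calls.

## Working session

There is one attempt and no reset: what is moved stays moved. The work goes in short steps, Python scripts to look and compute and a shell command to move; the robot and the scene stay as the last step left them, time stands still between calls to the robot, and variables do not carry over. Pictures are saved under pics/ and viewed, at most 14 in all, crops included, and the job is handed in when it is done.

```bash
mkdir -p pics; cat > h.py <<'E'
import numpy as np, cv2
from scipy.spatial.transform import Rotation as R
from workcell import sensors, vision, manip
def cloud(f):
    z=f["z_map"].astype(float); v,u=np.mgrid[0:z.shape[0],0:z.shape[1]]
    P=np.stack([(u-f["cx"])/f["fx"]*z,-(v-f["cy"])/f["fy"]*z,-z],-1)
    return P@R.from_quat(f["orientation"]).as_matrix().T+np.array(f["position"])
def ray(f,u,v,h):
    d=R.from_quat(f["orientation"]).apply([(u-f["cx"])/f["fx"],-(v-f["cy"])/f["fy"],-1.]); p=np.array(f["position"])
    return p+d*(h-p[2])/d[2]
def save(f,n): cv2.imwrite("pics/"+n,f["color"][...,::-1])
E
python3 - <<'E'
from h import *
for n in("scene","top"):
    f=vision.grab_frame(n); save(f,n+"0.png"); np.savez(""+n+"0.npz",**f)
    print(n,{k:v for k,v in f.items() if k not in("color","z_map")}, (f["z_map"]>0).mean())
s=sensors.state(); print(s)
E
```

```text
scene {'fx': 447.54549179608864, 'fy': 447.54549179608864, 'cx': 315.3213164152291, 'cy': 207.95289112422643, 'position': array([959.40505326, 374.71307885, 498.03738202]), 'orientation': array([0.15753204, 0.3965053 , 0.84937815, 0.31068304])} 0.99599609375
top {'fx': 498.1772949043894, 'fy': 498.1772949043894, 'cx': 317.3372489011322, 'cy': 192.98948007246682, 'position': array([410.09060943, -10.60265241, 905.5467517 ]), 'orientation': array([ 0.06427405, -0.07452201, -0.70322174,  0.70412677])} 0.99619140625
{'t': 0.1, 'q': array([ 1.05191486e+00,  8.79375699e-02,  1.37211539e+00, -2.36467166e-05,
        1.68360579e+00, -1.03098890e-01]), 'joint_velocities': array([-2.08967934e-04, -3.17915182e-03, -3.96057560e-03, -8.13567783e-05,
        1.57441702e-03, -1.43768124e-03]), 'tau': array([ 1.24318052e-03, -3.53011644e+01, -3.14219284e+01, -1.96866704e-04,
        7.88595731e-03, -2.45702944e-05]), 'eef_pos': array([222.10929919, 503.05682073, 403.61871326]), 'tcp_rot': array([ 2.06398231e-01,  9.78467528e-01, -9.87088448e-04, -3.04928016e-04]), 'wrist_force': array([-0.23597773,  0.14524689,  0.24593691]), 'ft_torque': array([ 0.02845145,  0.02432907, -0.03036167]), 'finger_force': 0.0, 'opening': 85.57527387281777}
```

View pics/scene0.png

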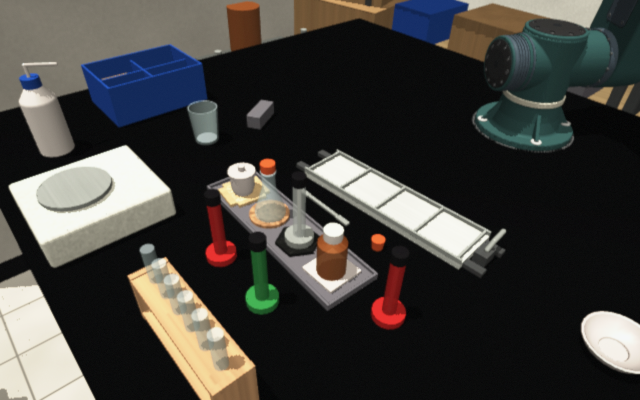

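View pics/top0.png

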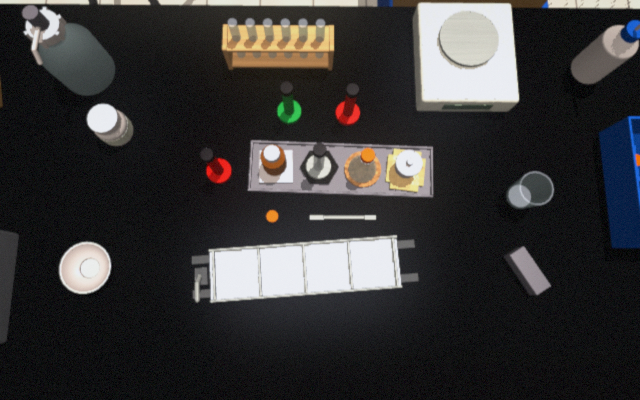

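The scene view shows, along the tray, the crucible (240,180), flask (268,190), case (298,210) and bottle (332,250). In the top view, where left is +y, the bottle is at (272,158), the case at (319,160), the flask at (365,165) and the crucible at (408,163). The rack is nearer the robot, spanning (210..400, 238..300), with its lever at the left. The red and green tubes are decoys.

```bash
python3 - <<'E'
from h import *
F={n:dict(np.load(n+"0.npz")) for n in("scene","top")}
C={n:cloud(F[n]) for n in F}
f=F["top"];P=C["top"]
# table plane check
for n in F:
    p=C[n]; m=(abs(p[...,2])<25)&(F[n]["color"].max(-1)<25)&(p[...,0]>250)&(p[...,0]<800)&(abs(p[...,1])<300); print(n,"table z",np.median(p[...,2][m]),m.sum())
# tray / rack from top cloud, mask by colour
hsv=cv2.cvtColor(f["color"],cv2.COLOR_RGB2HSV)
for n,(u0,u1,v0,v1),h in(("tray",(235,445,135,205),12),("rack",(206,406,232,305),20)):
    m=np.zeros(hsv.shape[:2],np.uint8); m[v0:v1,u0:u1]=(hsv[v0:v1,u0:u1,2]>60)
    c=max(cv2.findContours(m,0,2)[0],key=cv2.contourArea); 
    q=np.array([ray(f,*x[0],h)[:2] for x in c],np.float32); 
    r=cv2.minAreaRect(q); print(n,r, cv2.boxPoints(r).round().tolist())
# objects: cluster by height in both views
for n in F:
    p=C[n]
    for nm,(x0,x1,y0,y1) in {"all":(440,640,-200,170)}.items():
        m=((p[...,2]>45)&(p[...,0]>x0)&(p[...,0]<x1)&(p[...,1]>y0)&(p[...,1]<y1)).astype(np.uint8)
        k,l,st,ce=cv2.connectedComponentsWithStats(m)
        for i in range(1,k):
            if st[i,4]<15: continue
            a=p[l==i]; zt=np.percentile(a[:,2],97); t=a[a[:,2]>zt-5]
            print(n,ce[i].round(),st[i,4],"ztop",zt.round(1),"top c",t.mean(0).round(1),"mid",((t.max(0)+t.min(0))/2).round(1),"ext",np.ptp(t,0).round(), F[n]["color"][l==i].mean(0).round())
    # tray pad & bay floor heights
p=P
for nm,(u,v) in {"bay1":(237,272),"bay2":(283,270),"bay3":(328,267),"bay4":(374,265),"padsq":(285,178),"padcross":(420,180),"trayfl":(335,185)}.items():
    print(nm,p[v-2:v+3,u-2:u+3].reshape(-1,3).mean(0).round(1))
E
```

```text
scene table z 1.5249902360951637 57051
top table z 0.7805863320555773 31095
tray ((635.1368408203125, -67.23580932617188), (342.22943115234375, 99.6787338256836), 88.05255889892578) [[580.0, -237.0], [679.0, -240.0], [691.0, 102.0], [591.0, 105.0]]
rack ((452.39013671875, -5.05267333984375), (96.50955200195312, 356.0670166015625), 4.318043231964111) [[391.0, 169.0], [418.0, -186.0], [514.0, -179.0], [487.0, 176.0]]
scene [272. 180.] 383 ztop 114.2 top c [ 632.5 -101.3  113.3] mid [ 630.9 -103.5  112.7] ext [18. 25.  7.] [151. 115.  96.]
scene [246. 170.] 235 ztop 68.1 top c [ 635.1 -181.4   66.9] mid [ 635.  -182.5   66.3] ext [10. 12.  6.] [213. 208. 199.]
scene [303. 195.] 299 ztop 136.3 top c [634.3 -21.9 135.3] mid [633.6 -22.8 134.4] ext [13. 22.  5.] [79. 80. 76.]
scene [342. 238.] 204 ztop 94.3 top c [635.5  58.5  93.4] mid [634.6  56.9  93. ] ext [11. 28.  3.] [159. 135. 118.]
scene [397. 272.] 645 ztop 124.1 top c [631.1 160.5 123.1] mid [630.  159.9 122.4] ext [19. 20.  5.] [81. 23. 22.]
top [319. 156.] 228 ztop 136.7 top c [633.7 -24.7 135.1] mid [633.3 -24.6 134.9] ext [13. 19.  6.] [90. 87. 85.]
top [210. 159.] 275 ztop 125.0 top c [630.4 158.  122.8] mid [630.3 158.1 123.3] ext [19. 21.  6.] [67. 30. 30.]
top [365. 162.] 379 ztop 114.9 top c [ 632.  -105.3  112.9] mid [ 631.1 -105.2  113.4] ext [17. 22.  6.] [170. 127.  81.]
top [273. 162.] 339 ztop 93.8 top c [634.8  55.   92.4] mid [634.4  55.   92.3] ext [11. 25.  7.] [155. 118.  93.]
top [408. 166.] 316 ztop 67.9 top c [ 634.6 -184.6   66.9] mid [ 634.5 -184.2   66.4] ext [11. 11.  6.] [227. 228. 233.]
bay1 [445.2 118.4  12.7]
bay2 [448.7  37.2  12.5]
bay3 [452.3 -41.2  48.5]
bay4 [ 457.6 -124.4   12.6]
padsq [607.5  34.   49. ]
padcross [ 612.9 -212.8   12.7]
trayfl [604.3 -56.3   6.6]
```

```bash
python3 - <<'E'
from h import *
a=cv2.imread("pics/top0.png")[130:310,185:450]; a=cv2.resize(a,None,fx=3,fy=3,interpolation=3); cv2.imwrite("pics/crop0.png",a)
E
```

```text
(no output)
```

View pics/crop0.png

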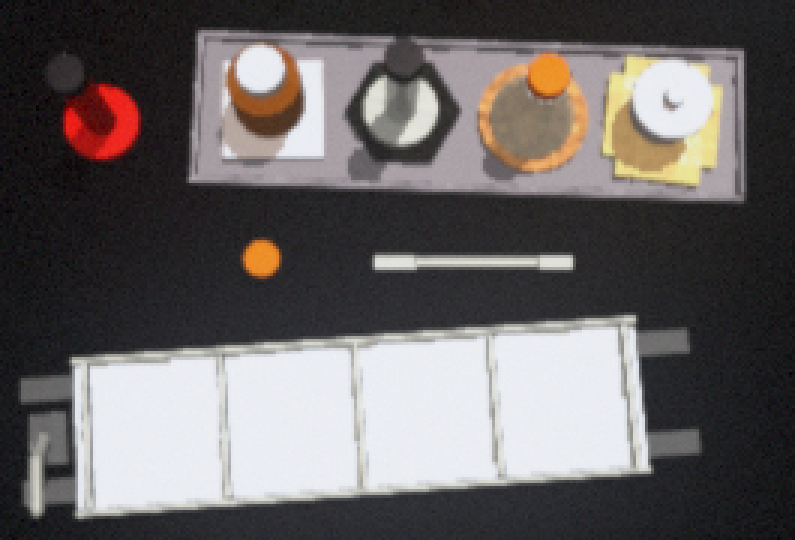

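The crop shows four empty bays, with the things upright on their pads. Next I refine the centres from colour masks in both views.

```bash
python3 - <<'E'
from h import *
F={n:dict(np.load(n+"0.npz")) for n in("scene","top")}
f=F["top"]; H=cv2.cvtColor(f["color"],cv2.COLOR_RGB2HSV)
V=H[...,2]
m=np.zeros(V.shape,np.uint8); m[232:308,200:410]=(V[232:308,200:410]>225)&(H[232:308,200:410,1]<40); m=cv2.erode(m,np.ones((3,3)))
k,l,st,ce=cv2.connectedComponentsWithStats(m)
b=[]
for i in range(1,k):
    if st[i,4]>300:
        q=np.array([ray(f,u,v,12)[:2] for v,u in zip(*np.where(l==i))],np.float32); r=cv2.minAreaRect(q); b.append(r[0]); print("bay",ce[i].round(1),np.round(r[0],1),np.round(r[1],1),round(r[2],1))
b=np.array(sorted(b,key=lambda a:-a[1])); print(np.diff(b,axis=0))
# caps: rotating two-view triangulation
def cen(n,box,fn):
    c=F[n]["color"].astype(int); u0,u1,v0,v1=box; m=np.zeros(c.shape[:2],np.uint8); m[v0:v1,u0:u1]=fn(c[v0:v1,u0:u1])
    c=max(cv2.findContours(m,0,1)[0],key=cv2.contourArea); x,y,w,h=cv2.boundingRect(c); M=cv2.minEnclosingCircle(c); mo=cv2.moments(c); return mo["m10"]/mo["m00"],mo["m01"]/mo["m00"],(x,y,w,h)
def tri(a,b):
    A=[];B=[]
    for n,(u,v,_) in(("scene",a),("top",b)):
        g=F[n]; p=np.array(g["position"]); d=ray(g,u,v,0)-p; d/=np.linalg.norm(d); N=np.eye(3)-np.outer(d,d); A.append(N);B.append(N@p)
    x=np.linalg.lstsq(np.vstack(A),np.hstack(B),rcond=None)[0]; return x, [np.linalg.norm(A[i]@x-B[i]) for i in(0,1)]
org=lambda c:(c[...,0]>150)&(c[...,2]<90)&(c[...,0]-c[...,1]>50)
wh=lambda c:(c.min(-1)>170)
dk=lambda c:(c.max(-1)<75)&(c.min(-1)>30)
for nm,a,b,fn in(("flask",(255,280,155,175),(355,378,146,164),org),("bottle",(318,350,222,246),(258,288,142,170),wh),("case",(288,308,170,187),(308,332,140,158),dk)):
    A=cen("scene",a,fn);B=cen("top",b,fn); x,e=tri(A,B); print(nm,A,B,x.round(1),np.round(e,1))
for nm,(u,v),h in(("knob",(408.8,161.8),66),):print(nm,ray(f,u,v,h))
# pads/foot circles
c=f["color"].astype(int)
m=np.zeros(V.shape,np.uint8); m[140:195,340:385]=((c[...,0]-c[...,2])>60)[140:195,340:385]
k=max(cv2.findContours(m,0,2)[0],key=cv2.contourArea); e=cv2.boundingRect(k); print("roundpad",e)
P=cloud(f)
for nm,(u,v) in {"bay1":(237,272),"bay2":(283,270),"bay3":(328,267),"bay4":(374,265),"padsq":(291,178),"padcross":(422,172),"trayfl":(340,190)}.items():
    print(nm,np.median(P[v-2:v+3,u-2:u+3].reshape(-1,3),0).round(1))
E
```

```text
bay [371.8 263.8] [ 460.  -120.3] [78.4 72.1] 4.2
bay [326.8 267.2] [453.9 -40. ] [78.6 72.4] 4.3
bay [281.7 270.6] [447.8  39.5] [78.5 69.7] 4.4
bay [236.7 274.1] [441.9 119. ] [78.8 70.5] 4.3
[[  5.82601929 -79.55372238]
 [  6.18060303 -79.471035  ]
 [  6.04882812 -80.31626129]]
flask (266.3747044917257, 165.11229314420802, (260, 159, 15, 16)) (367.51892551892547, 154.6959706959707, (361, 147, 14, 15)) [ 634.3 -105.7  107.4] [0.1 0.1]
bottle (333.09846650524617, 229.60936238902337, (323, 223, 21, 14)) (271.2268135904499, 152.38934802571166, (264, 145, 16, 16)) [642.   55.9  90.9] [0.4 0.4]
case (303.3333333333333, 170.66666666666666, (302, 170, 6, 9)) (319.34437751004015, 149.9487951807229, (308, 140, 24, 18)) [631.  -23.5 140.5] [2.1 2.1]
knob [ 633.26488916 -182.47374763   66.        ]
roundpad (344, 147, 37, 40)
bay1 [445.2 118.3  12.7]
bay2 [448.7  37.3  12.6]
bay3 [454.  -42.5  12.2]
bay4 [ 457.6 -124.5   12.6]
padsq [616.   24.8  12.4]
padcross [ 628.3 -217.4   12.8]
trayfl [594.7 -65.3   8.6]
```

```bash
python3 - <<'E'
from h import *
a=cv2.imread("pics/top0.png")[138:205,240:440]; a=cv2.resize(a,None,fx=4,fy=4,interpolation=2)
b=cv2.imread("pics/scene0.png")[150:310,200:400]; b=cv2.resize(b,(400,320),interpolation=2)
c=np.zeros((590,800,3),np.uint8); c[:268]=a; c[268:588,:400]=b; cv2.imwrite("pics/crop1.png",c)
E
```

```text
(no output)
```

View pics/crop1.png

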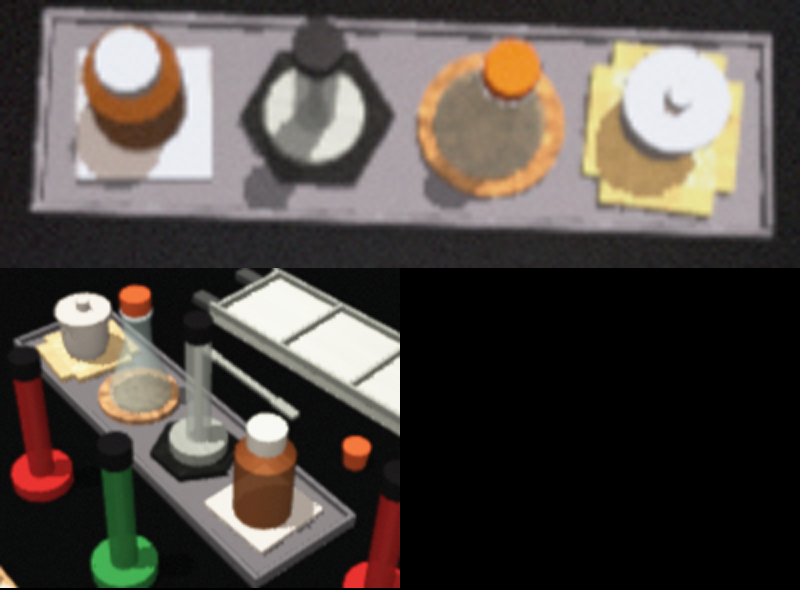

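The crop shows the cap and stopper centres in the top view at about (271.8,153), (319.5,148.7), (368,155.2) and (410,161.8). All four things stand upright.

```bash
python3 - <<'E'
from h import *
F={n:dict(np.load(n+"0.npz")) for n in("scene","top")}
t=F["top"];s=F["scene"]
for nm,(u,v),h in(("bottle",(271.8,153),92),("case",(319.5,148.7),134),("flask",(368,155.2),112),("lid",(409.3,163.2),56),("knob",(410,161.8),66),("casefoot",(315/4+240,114/4+138),24),("roundpad",(490/4+240,123/4+138),12)):print("top",nm,ray(t,u,v,h).round(1))
for nm,(u,v),h in(("bottle",(267,422),92),("case",(197,319),134),("flask",(135,293),112),("knob",(84,300),66)):print("scene",nm,ray(s,200+u/2,150+(v-268)/2,h).round(1))
E
python3 -m handwheel '[{"rz":1,"dx":-1,"dy":1},{"rz":1,"dx":-1,"dy":1},{"rz":1,"dx":-1,"dy":1},{"rz":1,"dx":-1,"dy":1},{"rz":1,"dx":-1,"dy":1},{"rz":1,"dx":-1,"dy":1},{"rz":1,"dx":-1,"dy":1},{"rz":1,"dx":-1,"dy":1},{"rz":1,"dx":-1,"dy":1},{"rz":1,"dx":-1,"dy":1}]' 40
```

```text
top bottle [640.9  54.5  92. ]
top case [636.4 -25.3 134. ]
top flask [ 632.  -105.9  112. ]
top lid [ 633.4 -185.3   56. ]
top knob [ 633.3 -184.6   66. ]
top casefoot [635. -26.  24.]
top roundpad [ 634.  -107.2   12. ]
scene bottle [638.7  53.6  92. ]
scene case [636.8 -23.9 134. ]
scene flask [ 632.6 -104.8  112. ]
scene knob [ 633.6 -180.5   66. ]schema error: expected keys dx, dy, dz, rx, ry, rz, hand
```

```bash
python3 -m handwheel '[{"dx":0,"dy":0,"dz":0,"rx":0,"ry":0,"rz":1,"hand":85},{"dx":0,"dy":0,"dz":0,"rx":0,"ry":0,"rz":1,"hand":85},{"dx":0,"dy":0,"dz":0,"rx":0,"ry":0,"rz":1,"hand":85},{"dx":0,"dy":0,"dz":0,"rx":0,"ry":0,"rz":1,"hand":85},{"dx":0,"dy":0,"dz":0,"rx":0,"ry":0,"rz":1,"hand":85},{"dx":0,"dy":0,"dz":0,"rx":0,"ry":0,"rz":1,"hand":85},{"dx":0,"dy":0,"dz":0,"rx":0,"ry":0,"rz":1,"hand":85},{"dx":0,"dy":0,"dz":0,"rx":0,"ry":0,"rz":1,"hand":85},{"dx":0,"dy":0,"dz":0,"rx":0,"ry":0,"rz":1,"hand":85},{"dx":0,"dy":0,"dz":0,"rx":0,"ry":0,"rz":1,"hand":85}]' 40
python3 -m handwheel '[{"dx":0,"dy":0,"dz":0,"rx":0,"ry":0,"rz":1,"hand":85},{"dx":0,"dy":0,"dz":0,"rx":0,"ry":0,"rz":1,"hand":85},{"dx":0,"dy":0,"dz":0,"rx":0,"ry":0,"rz":1,"hand":85},{"dx":0,"dy":0,"dz":0,"rx":0,"ry":0,"rz":0.24,"hand":85},{"dx":0,"dy":1,"dz":0,"rx":0,"ry":0,"rz":0,"hand":85},{"dx":0,"dy":1,"dz":0,"rx":0,"ry":0,"rz":0,"hand":85},{"dx":0,"dy":0,"dz":0,"rx":0,"ry":0,"rz":0,"hand":85},{"dx":0,"dy":0,"dz":0,"rx":0,"ry":0,"rz":0,"hand":85},{"dx":0,"dy":0,"dz":0,"rx":0,"ry":0,"rz":0,"hand":85},{"dx":0,"dy":0,"dz":0,"rx":0,"ry":0,"rz":0,"hand":85}]'
cat >> h.py <<'E'
def go(x,y,z):
    "print remaining shift in 20 mm units along tool axes, and tilt/yaw error"
    s=sensors.state(); Rm=R.from_quat(s["tcp_rot"]); d=np.array([x,y,z])-s["eef_pos"]
    T=R.from_matrix(np.array([[0,1,0],[1,0,0],[0,0,-1.]]).T)
    print("t",round(s["t"],1),"pos",s["eef_pos"].round(1),"units",(Rm.inv().apply(d)/20).round(2),"roterr5deg",(np.degrees((Rm.inv()*T).as_rotvec())/5).round(2),"open",round(s["opening"],1),"ff",round(s["finger_force"],1),"F",s["wrist_force"].round(1))
E
python3 -c "
from h import *
go(639,54,400)"
```

```text
t: 0.93
eef_pos: [222.1, 503.1, 404.0]
tcp_rot: [0.602, 0.798, -0.001, 0.0]
wrist_force: [-0.9, 0.3, -0.2]
opening: 84.8
finger_force: 0.0
t: 1.77
eef_pos: [261.5, 503.2, 404.6]
tcp_rot: [0.707, 0.707, -0.0, -0.0]
wrist_force: [0.5, 0.0, -0.0]
opening: 85.1
finger_force: 0.0
t 1.8 pos [261.5 503.2 404.6] units [-22.47  18.86   0.22] roterr5deg [-0.01  0.    0.01] open 85.1 ff 0.0 F [ 0.5  0.  -0. ]
```

```bash
python3 -m handwheel '[{"dx":-1,"dy":0.9,"dz":0,"rx":0,"ry":0,"rz":0,"hand":85},{"dx":-1,"dy":0.9,"dz":0,"rx":0,"ry":0,"rz":0,"hand":85},{"dx":-1,"dy":0.9,"dz":0,"rx":0,"ry":0,"rz":0,"hand":85},{"dx":-1,"dy":0.9,"dz":0,"rx":0,"ry":0,"rz":0,"hand":85},{"dx":-1,"dy":0.9,"dz":0,"rx":0,"ry":0,"rz":0,"hand":85},{"dx":-1,"dy":0.9,"dz":0,"rx":0,"ry":0,"rz":0,"hand":85},{"dx":-1,"dy":0.9,"dz":0,"rx":0,"ry":0,"rz":0,"hand":85},{"dx":-1,"dy":0.9,"dz":0,"rx":0,"ry":0,"rz":0,"hand":85},{"dx":-1,"dy":0.9,"dz":0,"rx":0,"ry":0,"rz":0,"hand":85},{"dx":-1,"dy":0.9,"dz":0,"rx":0,"ry":0,"rz":0,"hand":85}]' 40
python3 -m handwheel '[{"dx":-1,"dy":0.9,"dz":0,"rx":0,"ry":0,"rz":0,"hand":85},{"dx":-1,"dy":0.9,"dz":0,"rx":0,"ry":0,"rz":0,"hand":85},{"dx":-1,"dy":0.9,"dz":0,"rx":0,"ry":0,"rz":0,"hand":85},{"dx":-1,"dy":0.9,"dz":0,"rx":0,"ry":0,"rz":0,"hand":85},{"dx":-1,"dy":0.9,"dz":0,"rx":0,"ry":0,"rz":0,"hand":85},{"dx":-1,"dy":0.9,"dz":0,"rx":0,"ry":0,"rz":0,"hand":85},{"dx":-1,"dy":0.9,"dz":0,"rx":0,"ry":0,"rz":0,"hand":85},{"dx":-1,"dy":0.9,"dz":0,"rx":0,"ry":0,"rz":0,"hand":85},{"dx":-1,"dy":0.9,"dz":0,"rx":0,"ry":0,"rz":0,"hand":85},{"dx":-1,"dy":0.9,"dz":0,"rx":0,"ry":0,"rz":0,"hand":85}]' 40
python3 -c "
from h import *
go(639,54,300)"
```

```text
t: 2.6
eef_pos: [442.1, 302.4, 405.0]
tcp_rot: [0.707, 0.707, 0.0, -0.0]
wrist_force: [0.6, 0.3, -0.1]
opening: 84.9
finger_force: 0.0
t: 3.43
eef_pos: [622.3, 102.6, 404.9]
tcp_rot: [0.707, 0.707, 0.0, -0.0]
wrist_force: [-0.0, 0.5, -0.2]
opening: 85.2
finger_force: 0.0
t 3.4 pos [622.3 102.6 404.9] units [-2.44  0.83  5.24] roterr5deg [ 0.   -0.    0.01] open 85.2 ff 0.0 F [-0.   0.5 -0.2]
```

```bash
python3 -m handwheel '[{"dx":-0.81,"dy":0.28,"dz":0,"rx":0,"ry":0,"rz":0,"hand":85},{"dx":-0.81,"dy":0.28,"dz":0,"rx":0,"ry":0,"rz":0,"hand":85},{"dx":-0.81,"dy":0.28,"dz":0,"rx":0,"ry":0,"rz":0,"hand":85},{"dx":0,"dy":0,"dz":1,"rx":0,"ry":0,"rz":0,"hand":85},{"dx":0,"dy":0,"dz":1,"rx":0,"ry":0,"rz":0,"hand":85},{"dx":0,"dy":0,"dz":1,"rx":0,"ry":0,"rz":0,"hand":85},{"dx":0,"dy":0,"dz":1,"rx":0,"ry":0,"rz":0,"hand":85},{"dx":0,"dy":0,"dz":1,"rx":0,"ry":0,"rz":0,"hand":85},{"dx":0,"dy":0,"dz":1,"rx":0,"ry":0,"rz":0,"hand":85},{"dx":0,"dy":0,"dz":1,"rx":0,"ry":0,"rz":0,"hand":85}]'
python3 -c "
from h import *
go(639.5,54,205)
f=vision.grab_frame('scene'); save(f,'g1.png')"
```

```text
t: 4.27
eef_pos: [638.4, 55.2, 264.0]
tcp_rot: [0.707, 0.707, 0.0, -0.0]
wrist_force: [1.0, 0.2, -0.3]
opening: 85.0
finger_force: 0.0
t 4.3 pos [638.4  55.2 264. ] units [-0.06  0.06  2.95] roterr5deg [ 0.   -0.    0.01] open 85.0 ff 0.0 F [ 1.   0.2 -0.3]
```

View pics/g1.png

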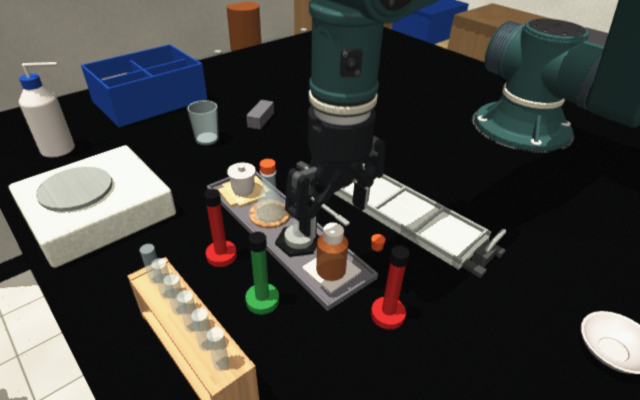

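The fingers at (300,205) and (370,185) straddle the bottle at (332,240). I descend and close.

```bash
python3 -m handwheel '[{"dx":-0.06,"dy":0.06,"dz":1,"rx":0,"ry":0,"rz":0,"hand":85},{"dx":0,"dy":0,"dz":1,"rx":0,"ry":0,"rz":0,"hand":85},{"dx":0,"dy":0,"dz":0.95,"rx":0,"ry":0,"rz":0,"hand":85},{"dx":0,"dy":0,"dz":0,"rx":0,"ry":0,"rz":0,"hand":55},{"dx":0,"dy":0,"dz":0,"rx":0,"ry":0,"rz":0,"hand":50},{"dx":0,"dy":0,"dz":0,"rx":0,"ry":0,"rz":0,"hand":46},{"dx":0,"dy":0,"dz":0,"rx":0,"ry":0,"rz":0,"hand":40},{"dx":0,"dy":0,"dz":0,"rx":0,"ry":0,"rz":0,"hand":38},{"dx":0,"dy":0,"dz":0,"rx":0,"ry":0,"rz":0,"hand":36},{"dx":0,"dy":0,"dz":0,"rx":0,"ry":0,"rz":0,"hand":36}]' 40
python3 -m handwheel '[{"dx":0,"dy":0,"dz":0,"rx":0,"ry":0,"rz":0,"hand":36},{"dx":0,"dy":0,"dz":0,"rx":0,"ry":0,"rz":0,"hand":36},{"dx":0,"dy":0,"dz":0,"rx":0,"ry":0,"rz":0,"hand":36},{"dx":0,"dy":0,"dz":0,"rx":0,"ry":0,"rz":0,"hand":36},{"dx":0,"dy":0,"dz":0,"rx":0,"ry":0,"rz":0,"hand":36},{"dx":0,"dy":0,"dz":0,"rx":0,"ry":0,"rz":0,"hand":36},{"dx":0,"dy":0,"dz":-0.2,"rx":0,"ry":0,"rz":0,"hand":36},{"dx":0,"dy":0,"dz":-0.4,"rx":0,"ry":0,"rz":0,"hand":36},{"dx":0,"dy":0,"dz":-0.4,"rx":0,"ry":0,"rz":0,"hand":36},{"dx":0,"dy":0,"dz":0,"rx":0,"ry":0,"rz":0,"hand":36}]' 40
python3 -c "
from h import *
go(460,-120,355)"
```

```text
t: 5.15
eef_pos: [640.8, 53.3, 208.2]
tcp_rot: [0.707, 0.707, 0.002, 0.001]
wrist_force: [0.6, 0.8, 5.4]
opening: 42.8
finger_force: 41.3
t: 5.98
eef_pos: [640.5, 53.2, 227.9]
tcp_rot: [0.707, 0.707, 0.001, 0.001]
wrist_force: [0.5, -0.1, -0.2]
opening: 42.7
finger_force: 40.8
t 6.0 pos [640.5  53.2 227.9] units [-8.66 -9.   -6.38] roterr5deg [ 0.04  0.   -0.  ] open 42.7 ff 40.8 F [ 0.5 -0.1 -0.2]
```

```bash
python3 -m handwheel '[{"dx":0,"dy":0,"dz":-0.5,"rx":0,"ry":0,"rz":0,"hand":36},{"dx":0,"dy":0,"dz":-1,"rx":0,"ry":0,"rz":0,"hand":36},{"dx":0,"dy":0,"dz":-1,"rx":0,"ry":0,"rz":0,"hand":36},{"dx":0,"dy":0,"dz":-1,"rx":0,"ry":0,"rz":0,"hand":36},{"dx":0,"dy":0,"dz":-1,"rx":0,"ry":0,"rz":0,"hand":36},{"dx":0,"dy":0,"dz":-1,"rx":0,"ry":0,"rz":0,"hand":36},{"dx":0,"dy":0,"dz":-1,"rx":0,"ry":0,"rz":0,"hand":36},{"dx":0,"dy":0,"dz":-0.5,"rx":0,"ry":0,"rz":0,"hand":36},{"dx":-0.3,"dy":-0.3,"dz":0,"rx":0,"ry":0,"rz":0,"hand":36},{"dx":-0.6,"dy":-0.6,"dz":0,"rx":0,"ry":0,"rz":0,"hand":36}]'
python3 -m handwheel '[{"dx":-0.8,"dy":-0.8,"dz":0,"rx":0,"ry":0,"rz":0,"hand":36},{"dx":-0.8,"dy":-0.8,"dz":0,"rx":0,"ry":0,"rz":0,"hand":36},{"dx":-0.8,"dy":-0.9,"dz":0,"rx":0,"ry":0,"rz":0,"hand":36},{"dx":-0.9,"dy":-0.9,"dz":0,"rx":0,"ry":0,"rz":0,"hand":36},{"dx":-0.9,"dy":-0.9,"dz":0,"rx":0,"ry":0,"rz":0,"hand":36},{"dx":-0.9,"dy":-0.9,"dz":0,"rx":0,"ry":0,"rz":0,"hand":36},{"dx":-0.8,"dy":-0.9,"dz":0,"rx":0,"ry":0,"rz":0,"hand":36},{"dx":-0.8,"dy":-0.9,"dz":0,"rx":0,"ry":0,"rz":0,"hand":36},{"dx":-0.6,"dy":-0.6,"dz":0,"rx":0,"ry":0,"rz":0,"hand":36},{"dx":-0.46,"dy":-0.5,"dz":0,"rx":0,"ry":0,"rz":0,"hand":36}]'
python3 -m handwheel '[{"dx":0,"dy":0,"dz":0.3,"rx":0,"ry":0,"rz":0,"hand":36},{"dx":0,"dy":0,"dz":0.8,"rx":0,"ry":0,"rz":0,"hand":36},{"dx":0,"dy":0,"dz":0.9,"rx":0,"ry":0,"rz":0,"hand":36},{"dx":0,"dy":0,"dz":1,"rx":0,"ry":0,"rz":0,"hand":36},{"dx":0,"dy":0,"dz":0.9,"rx":0,"ry":0,"rz":0,"hand":36},{"dx":0,"dy":0,"dz":0.8,"rx":0,"ry":0,"rz":0,"hand":36},{"dx":0,"dy":0,"dz":0.3,"rx":0,"ry":0,"rz":0,"hand":36},{"dx":0,"dy":0,"dz":0,"rx":0,"ry":0,"rz":0,"hand":36},{"dx":0,"dy":0,"dz":0,"rx":0,"ry":0,"rz":0,"hand":36},{"dx":0,"dy":0,"dz":0,"rx":0,"ry":0,"rz":0,"hand":36}]'
python3 -c "
from h import *
go(460,-120.3,209)
f=vision.grab_frame('scene'); save(f,'g2.png')"
```

```text
t: 6.82
eef_pos: [622.1, 35.7, 365.7]
tcp_rot: [0.707, 0.708, 0.001, 0.0]
wrist_force: [-0.3, -0.3, -1.4]
opening: 43.0
finger_force: 40.9
t: 7.65
eef_pos: [457.9, -120.9, 364.0]
tcp_rot: [0.708, 0.706, -0.001, -0.001]
wrist_force: [0.9, -0.2, -2.0]
opening: 42.5
finger_force: 40.9
t: 8.48
eef_pos: [460.3, -120.0, 266.6]
tcp_rot: [0.707, 0.707, 0.0, 0.001]
wrist_force: [-0.3, 0.7, -0.8]
opening: 42.7
finger_force: 40.9
t 8.5 pos [ 460.3 -120.   266.6] units [-0.02 -0.02  2.88] roterr5deg [ 0.02  0.01 -0.  ] open 42.7 ff 40.9 F [-0.3  0.7 -0.8]
```

View pics/g2.png

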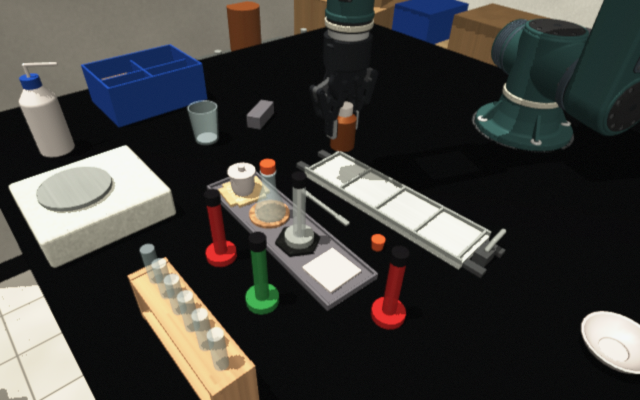

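The bottle is held upright at (342,130), above the last bay. I lower it gently.

```bash
python3 -m handwheel '[{"dx":0,"dy":0,"dz":0.5,"rx":0,"ry":0,"rz":0,"hand":36},{"dx":0,"dy":0,"dz":0.7,"rx":0,"ry":0,"rz":0,"hand":36},{"dx":0,"dy":0,"dz":0.6,"rx":0,"ry":0,"rz":0,"hand":36},{"dx":0,"dy":0,"dz":0.4,"rx":0,"ry":0,"rz":0,"hand":36},{"dx":0,"dy":0,"dz":0.2,"rx":0,"ry":0,"rz":0,"hand":36},{"dx":0,"dy":0,"dz":0.1,"rx":0,"ry":0,"rz":0,"hand":36},{"dx":0,"dy":0,"dz":0.1,"rx":0,"ry":0,"rz":0,"hand":36},{"dx":0,"dy":0,"dz":0.1,"rx":0,"ry":0,"rz":0,"hand":36},{"dx":0,"dy":0,"dz":0,"rx":0,"ry":0,"rz":0,"hand":36},{"dx":0,"dy":0,"dz":0,"rx":0,"ry":0,"rz":0,"hand":36}]'
python3 -c "
from h import *
go(460,-120.3,208)"
```

```text
t: 9.37
eef_pos: [460.1, -120.0, 212.1]
tcp_rot: [0.707, 0.707, 0.0, 0.0]
wrist_force: [-0.2, -0.2, -0.9]
opening: 43.1
finger_force: 40.9
t 9.4 pos [ 460.1 -120.   212.1] units [-0.01 -0.    0.2 ] roterr5deg [ 0.01  0.   -0.  ] open 43.1 ff 40.9 F [-0.2 -0.2 -0.9]
```

```bash
python3 -m handwheel '[{"dx":0,"dy":0,"dz":0.05,"rx":0,"ry":0,"rz":0,"hand":36},{"dx":0,"dy":0,"dz":0.05,"rx":0,"ry":0,"rz":0,"hand":36},{"dx":0,"dy":0,"dz":0.05,"rx":0,"ry":0,"rz":0,"hand":36},{"dx":0,"dy":0,"dz":0.05,"rx":0,"ry":0,"rz":0,"hand":36},{"dx":0,"dy":0,"dz":0,"rx":0,"ry":0,"rz":0,"hand":36},{"dx":0,"dy":0,"dz":0,"rx":0,"ry":0,"rz":0,"hand":36},{"dx":0,"dy":0,"dz":0,"rx":0,"ry":0,"rz":0,"hand":36},{"dx":0,"dy":0,"dz":0,"rx":0,"ry":0,"rz":0,"hand":36},{"dx":0,"dy":0,"dz":0,"rx":0,"ry":0,"rz":0,"hand":36},{"dx":0,"dy":0,"dz":0,"rx":0,"ry":0,"rz":0,"hand":36}]'

```

```text
t: 10.2
eef_pos: [460.0, -120.0, 208.2]
tcp_rot: [0.707, 0.707, 0.0, 0.0]
wrist_force: [-2.6, 1.5, 5.7]
opening: 42.6
finger_force: 41.4
```

```bash
python3 -m handwheel '[{"dx":0,"dy":0,"dz":0,"rx":0,"ry":0,"rz":0,"hand":44},{"dx":0,"dy":0,"dz":0,"rx":0,"ry":0,"rz":0,"hand":46},{"dx":0,"dy":0,"dz":0,"rx":0,"ry":0,"rz":0,"hand":50},{"dx":0,"dy":0,"dz":0,"rx":0,"ry":0,"rz":0,"hand":55},{"dx":0,"dy":0,"dz":0,"rx":0,"ry":0,"rz":0,"hand":65},{"dx":0,"dy":0,"dz":0,"rx":0,"ry":0,"rz":0,"hand":70},{"dx":0,"dy":0,"dz":0,"rx":0,"ry":0,"rz":0,"hand":70},{"dx":0,"dy":0,"dz":-0.5,"rx":0,"ry":0,"rz":0,"hand":70},{"dx":0,"dy":0,"dz":-1,"rx":0,"ry":0,"rz":0,"hand":70},{"dx":0,"dy":0,"dz":-1,"rx":0,"ry":0,"rz":0,"hand":70}]'
python3 -m handwheel '[{"dx":0,"dy":0,"dz":-1,"rx":0,"ry":0,"rz":0,"hand":70},{"dx":0,"dy":0,"dz":-1,"rx":0,"ry":0,"rz":0,"hand":70},{"dx":0,"dy":0,"dz":-1,"rx":0,"ry":0,"rz":0,"hand":70},{"dx":0,"dy":0,"dz":-1,"rx":0,"ry":0,"rz":0,"hand":70},{"dx":0,"dy":0,"dz":-1,"rx":0,"ry":0,"rz":0,"hand":70},{"dx":0.5,"dy":0.9,"dz":0,"rx":0,"ry":0,"rz":0,"hand":70},{"dx":0.5,"dy":0.9,"dz":0,"rx":0,"ry":0,"rz":0,"hand":70},{"dx":0.5,"dy":0.9,"dz":0,"rx":0,"ry":0,"rz":0,"hand":70},{"dx":0.5,"dy":0.9,"dz":0,"rx":0,"ry":0,"rz":0,"hand":70},{"dx":0.5,"dy":0.9,"dz":0,"rx":0,"ry":0,"rz":0,"hand":70}]'
python3 -c "
from h import *
go(636,-25,247)"
```

```text
t: 11.03
eef_pos: [459.6, -119.8, 258.0]
tcp_rot: [0.707, 0.707, -0.0, -0.001]
wrist_force: [0.9, -0.1, 0.5]
opening: 70.0
finger_force: 0.0
t: 11.87
eef_pos: [550.6, -69.4, 358.7]
tcp_rot: [0.707, 0.707, 0.0, 0.0]
wrist_force: [0.7, 0.1, -0.3]
opening: 69.6
finger_force: 0.0
t 11.9 pos [550.6 -69.4 358.7] units [2.23 4.26 5.59] roterr5deg [ 0.01  0.   -0.01] open 69.6 ff 0.0 F [ 0.7  0.1 -0.3]
```

```bash
python3 -m handwheel '[{"dx":0.45,"dy":0.85,"dz":0,"rx":0,"ry":0,"rz":0,"hand":70},{"dx":0.45,"dy":0.85,"dz":0,"rx":0,"ry":0,"rz":0,"hand":70},{"dx":0.45,"dy":0.85,"dz":0,"rx":0,"ry":0,"rz":0,"hand":70},{"dx":0.45,"dy":0.85,"dz":0,"rx":0,"ry":0,"rz":0,"hand":70},{"dx":0.43,"dy":0.86,"dz":0,"rx":0,"ry":0,"rz":0,"hand":70},{"dx":0,"dy":0,"dz":0.5,"rx":0,"ry":0,"rz":0,"hand":70},{"dx":0,"dy":0,"dz":0.5,"rx":0,"ry":0,"rz":0,"hand":70},{"dx":0,"dy":0,"dz":0.5,"rx":0,"ry":0,"rz":0,"hand":70},{"dx":0,"dy":0,"dz":0,"rx":0,"ry":0,"rz":0,"hand":70},{"dx":0,"dy":0,"dz":0,"rx":0,"ry":0,"rz":0,"hand":70}]'
python3 -c "
from h import *
go(636,-25,247)
f=vision.grab_frame('scene'); save(f,'g3.png')"
```

```text
t: 12.7
eef_pos: [634.1, -25.9, 326.1]
tcp_rot: [0.708, 0.707, -0.001, -0.001]
wrist_force: [0.3, -0.9, 1.0]
opening: 69.9
finger_force: 0.0
t 12.7 pos [634.1 -25.9 326.1] units [0.05 0.11 3.96] roterr5deg [-0.04 -0.   -0.01] open 69.9 ff 0.0 F [ 0.3 -0.9  1. ]
```

View pics/g3.png

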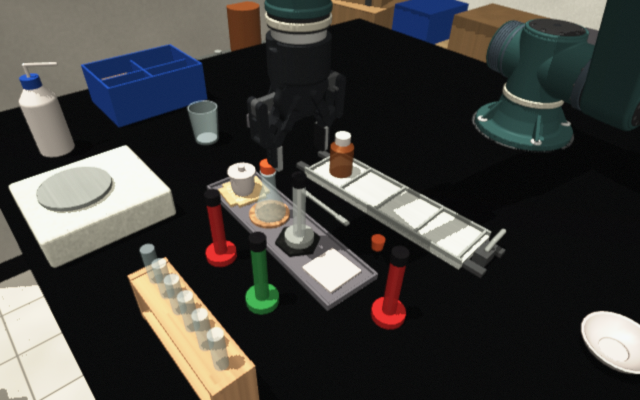

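The bottle stands in the end bay at (342,158), and the fingers straddle the case at (298,180).

```bash
python3 -m handwheel '[{"dx":0.05,"dy":0.1,"dz":1,"rx":0,"ry":0,"rz":0,"hand":70},{"dx":0,"dy":0,"dz":1,"rx":0,"ry":0,"rz":0,"hand":70},{"dx":0,"dy":0,"dz":1,"rx":0,"ry":0,"rz":0,"hand":70},{"dx":0,"dy":0,"dz":0.7,"rx":0,"ry":0,"rz":0,"hand":65},{"dx":0,"dy":0,"dz":0.2,"rx":0,"ry":0,"rz":0,"hand":45},{"dx":0,"dy":0,"dz":0,"rx":0,"ry":0,"rz":0,"hand":32},{"dx":0,"dy":0,"dz":0,"rx":0,"ry":0,"rz":0,"hand":26},{"dx":0,"dy":0,"dz":0,"rx":0,"ry":0,"rz":0,"hand":22},{"dx":0,"dy":0,"dz":0,"rx":0,"ry":0,"rz":0,"hand":19},{"dx":0,"dy":0,"dz":0,"rx":0,"ry":0,"rz":0,"hand":16}]' 40
python3 -m handwheel '[{"dx":0,"dy":0,"dz":0,"rx":0,"ry":0,"rz":0,"hand":12},{"dx":0,"dy":0,"dz":0,"rx":0,"ry":0,"rz":0,"hand":12},{"dx":0,"dy":0,"dz":0,"rx":0,"ry":0,"rz":0,"hand":12},{"dx":0,"dy":0,"dz":0,"rx":0,"ry":0,"rz":0,"hand":12},{"dx":0,"dy":0,"dz":0,"rx":0,"ry":0,"rz":0,"hand":12},{"dx":0,"dy":0,"dz":0,"rx":0,"ry":0,"rz":0,"hand":12},{"dx":0,"dy":0,"dz":0,"rx":0,"ry":0,"rz":0,"hand":12},{"dx":0,"dy":0,"dz":0,"rx":0,"ry":0,"rz":0,"hand":12},{"dx":0,"dy":0,"dz":0,"rx":0,"ry":0,"rz":0,"hand":12},{"dx":0,"dy":0,"dz":0,"rx":0,"ry":0,"rz":0,"hand":12}]' 40
python3 -c "
from h import *
go(454,-40.3,347)"
```

```text
t: 13.58
eef_pos: [637.7, -24.5, 251.8]
tcp_rot: [0.707, 0.707, 0.001, 0.001]
wrist_force: [1.1, 0.3, 3.7]
opening: 17.7
finger_force: 39.1
t: 14.42
eef_pos: [637.7, -24.5, 251.8]
tcp_rot: [0.707, 0.707, 0.001, 0.001]
wrist_force: [0.3, -0.7, 5.1]
opening: 18.6
finger_force: 39.5
t 14.4 pos [637.7 -24.5 251.8] units [-0.8  -9.17 -4.79] roterr5deg [ 0.04  0.01 -0.  ] open 18.6 ff 39.5 F [ 0.3 -0.7  5.1]
```

```bash
python3 -m handwheel '[{"dx":0,"dy":0,"dz":-0.3,"rx":0,"ry":0,"rz":0,"hand":12},{"dx":0,"dy":0,"dz":-0.7,"rx":0,"ry":0,"rz":0,"hand":12},{"dx":0,"dy":0,"dz":-1,"rx":0,"ry":0,"rz":0,"hand":12},{"dx":0,"dy":0,"dz":-1,"rx":0,"ry":0,"rz":0,"hand":12},{"dx":0,"dy":0,"dz":-0.7,"rx":0,"ry":0,"rz":0,"hand":12},{"dx":0,"dy":0,"dz":-0.3,"rx":0,"ry":0,"rz":0,"hand":12},{"dx":0,"dy":-0.3,"dz":0,"rx":0,"ry":0,"rz":0,"hand":12},{"dx":0,"dy":-0.5,"dz":0,"rx":0,"ry":0,"rz":0,"hand":12},{"dx":0,"dy":-0.7,"dz":0,"rx":0,"ry":0,"rz":0,"hand":12},{"dx":0,"dy":-0.8,"dz":0,"rx":0,"ry":0,"rz":0,"hand":12}]'
python3 -m handwheel '[{"dx":-0.1,"dy":-0.9,"dz":0,"rx":0,"ry":0,"rz":0,"hand":12},{"dx":-0.1,"dy":-0.9,"dz":0,"rx":0,"ry":0,"rz":0,"hand":12},{"dx":-0.1,"dy":-0.9,"dz":0,"rx":0,"ry":0,"rz":0,"hand":12},{"dx":-0.1,"dy":-0.9,"dz":0,"rx":0,"ry":0,"rz":0,"hand":12},{"dx":-0.1,"dy":-0.9,"dz":0,"rx":0,"ry":0,"rz":0,"hand":12},{"dx":-0.1,"dy":-0.8,"dz":0,"rx":0,"ry":0,"rz":0,"hand":12},{"dx":-0.1,"dy":-0.7,"dz":0,"rx":0,"ry":0,"rz":0,"hand":12},{"dx":-0.1,"dy":-0.5,"dz":0,"rx":0,"ry":0,"rz":0,"hand":12},{"dx":0,"dy":-0.3,"dz":0,"rx":0,"ry":0,"rz":0,"hand":12},{"dx":0,"dy":0,"dz":0,"rx":0,"ry":0,"rz":0,"hand":12}]'
python3 -c "
from h import *
go(454,-40.3,251.8)
f=vision.grab_frame('scene'); save(f,'g4.png')"
```

```text
t: 15.25
eef_pos: [590.1, -24.3, 327.3]
tcp_rot: [0.707, 0.707, -0.001, -0.002]
wrist_force: [-0.4, -0.2, -0.1]
opening: 17.7
finger_force: 39.1
t: 16.08
eef_pos: [454.0, -40.3, 328.9]
tcp_rot: [0.707, 0.707, -0.0, -0.001]
wrist_force: [-0.1, -0.8, -2.0]
opening: 18.4
finger_force: 39.2
t 16.1 pos [454.  -40.3 328.9] units [-0.    0.    3.85] roterr5deg [-0.02 -0.01 -0.01] open 18.4 ff 39.2 F [-0.1 -0.8 -2. ]
```

View pics/g4.png

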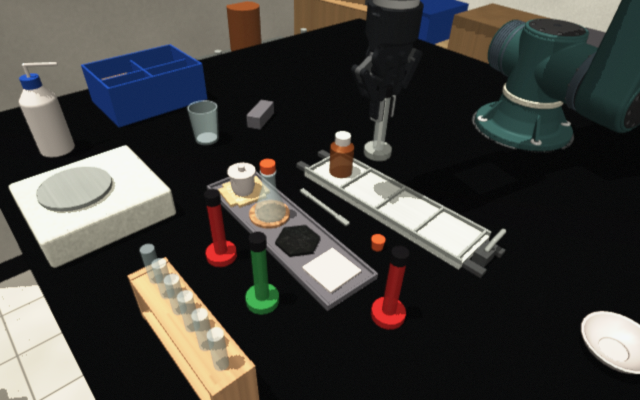

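The case is held upright at (378,130) over its bay. I lower it.

```bash
python3 -m handwheel '[{"dx":0,"dy":0,"dz":0.4,"rx":0,"ry":0,"rz":0,"hand":12},{"dx":0,"dy":0,"dz":0.8,"rx":0,"ry":0,"rz":0,"hand":12},{"dx":0,"dy":0,"dz":0.9,"rx":0,"ry":0,"rz":0,"hand":12},{"dx":0,"dy":0,"dz":0.7,"rx":0,"ry":0,"rz":0,"hand":12},{"dx":0,"dy":0,"dz":0.4,"rx":0,"ry":0,"rz":0,"hand":12},{"dx":0,"dy":0,"dz":0.2,"rx":0,"ry":0,"rz":0,"hand":12},{"dx":0,"dy":0,"dz":0.1,"rx":0,"ry":0,"rz":0,"hand":12},{"dx":0,"dy":0,"dz":0.1,"rx":0,"ry":0,"rz":0,"hand":12},{"dx":0,"dy":0,"dz":0.05,"rx":0,"ry":0,"rz":0,"hand":12},{"dx":0,"dy":0,"dz":0,"rx":0,"ry":0,"rz":0,"hand":12}]'
python3 -m handwheel '[{"dx":0,"dy":0,"dz":0.05,"rx":0,"ry":0,"rz":0,"hand":12},{"dx":0,"dy":0,"dz":0.05,"rx":0,"ry":0,"rz":0,"hand":12},{"dx":0,"dy":0,"dz":0.05,"rx":0,"ry":0,"rz":0,"hand":12},{"dx":0,"dy":0,"dz":0.05,"rx":0,"ry":0,"rz":0,"hand":12},{"dx":0,"dy":0,"dz":0,"rx":0,"ry":0,"rz":0,"hand":12},{"dx":0,"dy":0,"dz":0,"rx":0,"ry":0,"rz":0,"hand":12},{"dx":0,"dy":0,"dz":0,"rx":0,"ry":0,"rz":0,"hand":12},{"dx":0,"dy":0,"dz":0,"rx":0,"ry":0,"rz":0,"hand":12},{"dx":0,"dy":0,"dz":0,"rx":0,"ry":0,"rz":0,"hand":12},{"dx":0,"dy":0,"dz":0,"rx":0,"ry":0,"rz":0,"hand":12}]'
```

```text
t: 16.97
eef_pos: [455.4, -40.4, 257.3]
tcp_rot: [0.707, 0.707, 0.0, 0.0]
wrist_force: [-0.7, 0.3, -0.8]
opening: 18.1
finger_force: 39.2
t: 17.8
eef_pos: [455.2, -40.3, 252.8]
tcp_rot: [0.707, 0.707, 0.0, 0.0]
wrist_force: [0.1, -0.2, -0.5]
opening: 18.1
finger_force: 39.2
```

```bash
python3 -m handwheel '[{"dx":0,"dy":0,"dz":0.05,"rx":0,"ry":0,"rz":0,"hand":12},{"dx":0,"dy":-0.05,"dz":0.05,"rx":0,"ry":0,"rz":0,"hand":12},{"dx":0,"dy":0,"dz":0,"rx":0,"ry":0,"rz":0,"hand":12},{"dx":0,"dy":0,"dz":0,"rx":0,"ry":0,"rz":0,"hand":12},{"dx":0,"dy":0,"dz":0,"rx":0,"ry":0,"rz":0,"hand":12},{"dx":0,"dy":0,"dz":0,"rx":0,"ry":0,"rz":0,"hand":12},{"dx":0,"dy":0,"dz":0,"rx":0,"ry":0,"rz":0,"hand":12},{"dx":0,"dy":0,"dz":0,"rx":0,"ry":0,"rz":0,"hand":12},{"dx":0,"dy":0,"dz":0,"rx":0,"ry":0,"rz":0,"hand":12},{"dx":0,"dy":0,"dz":0,"rx":0,"ry":0,"rz":0,"hand":12}]'
```

```text
t: 18.63
eef_pos: [454.7, -40.4, 251.7]
tcp_rot: [0.707, 0.707, 0.001, 0.001]
wrist_force: [1.2, 0.3, 5.5]
opening: 18.6
finger_force: 39.6
```

```bash
python3 -m handwheel '[{"dx":0,"dy":0,"dz":0,"rx":0,"ry":0,"rz":0,"hand":19},{"dx":0,"dy":0,"dz":0,"rx":0,"ry":0,"rz":0,"hand":21},{"dx":0,"dy":0,"dz":0,"rx":0,"ry":0,"rz":0,"hand":25},{"dx":0,"dy":0,"dz":0,"rx":0,"ry":0,"rz":0,"hand":35},{"dx":0,"dy":0,"dz":0,"rx":0,"ry":0,"rz":0,"hand":50},{"dx":0,"dy":0,"dz":0,"rx":0,"ry":0,"rz":0,"hand":60},{"dx":0,"dy":0,"dz":0,"rx":0,"ry":0,"rz":0,"hand":60},{"dx":0,"dy":0,"dz":-0.5,"rx":0,"ry":0,"rz":0,"hand":60},{"dx":0,"dy":0,"dz":-1,"rx":0,"ry":0,"rz":0,"hand":60},{"dx":0,"dy":0,"dz":-1,"rx":0,"ry":0,"rz":0,"hand":60}]'
python3 -m handwheel '[{"dx":0,"dy":0,"dz":-1,"rx":0,"ry":0,"rz":0,"hand":60},{"dx":0,"dy":0,"dz":-1,"rx":0,"ry":0,"rz":0,"hand":60},{"dx":0,"dy":0,"dz":-1,"rx":0,"ry":0,"rz":0,"hand":60},{"dx":-0.3,"dy":0.9,"dz":0,"rx":0,"ry":0,"rz":0,"hand":60},{"dx":-0.3,"dy":0.9,"dz":0,"rx":0,"ry":0,"rz":0,"hand":60},{"dx":-0.3,"dy":0.9,"dz":0,"rx":0,"ry":0,"rz":0,"hand":60},{"dx":-0.3,"dy":0.9,"dz":0,"rx":0,"ry":0,"rz":0,"hand":60},{"dx":-0.3,"dy":0.9,"dz":0,"rx":0,"ry":0,"rz":0,"hand":60},{"dx":-0.3,"dy":0.9,"dz":0,"rx":0,"ry":0,"rz":0,"hand":60},{"dx":-0.3,"dy":0.9,"dz":0,"rx":0,"ry":0,"rz":0,"hand":60}]'
python3 -c "
from h import *
go(632.5,-105.5,234)"
```

```text
t: 19.47
eef_pos: [453.8, -40.3, 301.1]
tcp_rot: [0.707, 0.707, -0.001, -0.001]
wrist_force: [0.6, 0.5, 0.4]
opening: 60.0
finger_force: 0.0
t: 20.3
eef_pos: [581.0, -82.7, 361.5]
tcp_rot: [0.707, 0.707, 0.0, 0.0]
wrist_force: [-0.7, -0.1, 0.1]
opening: 60.0
finger_force: 0.0
t 20.3 pos [581.  -82.7 361.5] units [-1.14  2.57  6.38] roterr5deg [ 0.01  0.   -0.  ] open 60.0 ff 0.0 F [-0.7 -0.1  0.1]
```

```bash
python3 -m handwheel '[{"dx":-0.37,"dy":0.86,"dz":0,"rx":0,"ry":0,"rz":0,"hand":60},{"dx":-0.37,"dy":0.86,"dz":0,"rx":0,"ry":0,"rz":0,"hand":60},{"dx":-0.37,"dy":0.85,"dz":0,"rx":0,"ry":0,"rz":0,"hand":60},{"dx":0,"dy":0,"dz":0.6,"rx":0,"ry":0,"rz":0,"hand":60},{"dx":0,"dy":0,"dz":0.8,"rx":0,"ry":0,"rz":0,"hand":60},{"dx":0,"dy":0,"dz":0.8,"rx":0,"ry":0,"rz":0,"hand":60},{"dx":0,"dy":0,"dz":0.5,"rx":0,"ry":0,"rz":0,"hand":60},{"dx":0,"dy":0,"dz":0,"rx":0,"ry":0,"rz":0,"hand":60},{"dx":0,"dy":0,"dz":0,"rx":0,"ry":0,"rz":0,"hand":60},{"dx":0,"dy":0,"dz":0,"rx":0,"ry":0,"rz":0,"hand":60}]'
python3 -c "
from h import *
go(632.5,-105.5,234)
f=vision.grab_frame('scene'); save(f,'g5.png')"
```

```text
t: 21.13
eef_pos: [631.5, -104.5, 307.9]
tcp_rot: [0.707, 0.707, 0.0, 0.001]
wrist_force: [0.2, -0.7, 0.6]
opening: 60.4
finger_force: 0.0
t 21.1 pos [ 631.5 -104.5  307.9] units [-0.05  0.04  3.69] roterr5deg [ 0.02  0.   -0.  ] open 60.4 ff 0.0 F [ 0.2 -0.7  0.6]
```

View pics/g5.png

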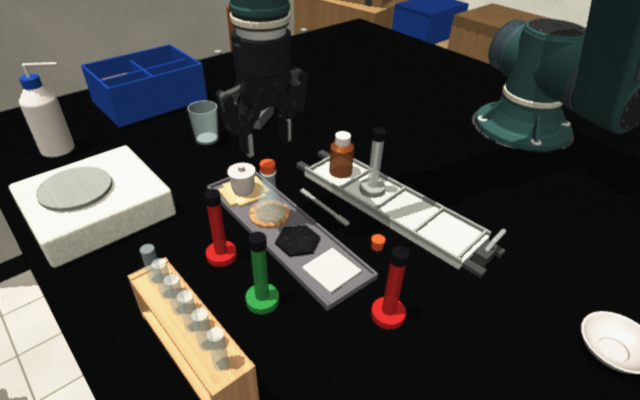

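The case stands in its bay at (375,165), and the gripper is over the flask at (268,168). I descend and grip.

```bash
python3 -m handwheel '[{"dx":-0.05,"dy":0.04,"dz":0.9,"rx":0,"ry":0,"rz":0,"hand":60},{"dx":0,"dy":0,"dz":1,"rx":0,"ry":0,"rz":0,"hand":60},{"dx":0,"dy":0,"dz":1,"rx":0,"ry":0,"rz":0,"hand":60},{"dx":0,"dy":0,"dz":0.8,"rx":0,"ry":0,"rz":0,"hand":60},{"dx":0,"dy":0,"dz":0,"rx":0,"ry":0,"rz":0,"hand":45},{"dx":0,"dy":0,"dz":0,"rx":0,"ry":0,"rz":0,"hand":32},{"dx":0,"dy":0,"dz":0,"rx":0,"ry":0,"rz":0,"hand":27},{"dx":0,"dy":0,"dz":0,"rx":0,"ry":0,"rz":0,"hand":24},{"dx":0,"dy":0,"dz":0,"rx":0,"ry":0,"rz":0,"hand":21},{"dx":0,"dy":0,"dz":0,"rx":0,"ry":0,"rz":0,"hand":18}]' 40
python3 -m handwheel '[{"dx":0,"dy":0,"dz":0,"rx":0,"ry":0,"rz":0,"hand":15},{"dx":0,"dy":0,"dz":0,"rx":0,"ry":0,"rz":0,"hand":15},{"dx":0,"dy":0,"dz":0,"rx":0,"ry":0,"rz":0,"hand":15},{"dx":0,"dy":0,"dz":0,"rx":0,"ry":0,"rz":0,"hand":15},{"dx":0,"dy":0,"dz":0,"rx":0,"ry":0,"rz":0,"hand":15},{"dx":0,"dy":0,"dz":0,"rx":0,"ry":0,"rz":0,"hand":15},{"dx":0,"dy":0,"dz":0,"rx":0,"ry":0,"rz":0,"hand":15},{"dx":0,"dy":0,"dz":0,"rx":0,"ry":0,"rz":0,"hand":15},{"dx":0,"dy":0,"dz":0,"rx":0,"ry":0,"rz":0,"hand":15},{"dx":0,"dy":0,"dz":0,"rx":0,"ry":0,"rz":0,"hand":15}]' 40
```

```text
t: 22.02
eef_pos: [633.0, -105.8, 235.2]
tcp_rot: [0.707, 0.707, 0.001, 0.002]
wrist_force: [0.5, 0.3, 4.9]
opening: 23.1
finger_force: 38.7
t: 22.85
eef_pos: [633.0, -105.8, 235.1]
tcp_rot: [0.707, 0.707, 0.001, 0.002]
wrist_force: [0.5, 0.1, 5.8]
opening: 23.4
finger_force: 38.8
```

```bash
python3 -m handwheel '[{"dx":0,"dy":0,"dz":-0.2,"rx":0,"ry":0,"rz":0,"hand":15},{"dx":0,"dy":0,"dz":-0.5,"rx":0,"ry":0,"rz":0,"hand":15},{"dx":0,"dy":0,"dz":-0.8,"rx":0,"ry":0,"rz":0,"hand":15},{"dx":0,"dy":0,"dz":-1,"rx":0,"ry":0,"rz":0,"hand":15},{"dx":0,"dy":0,"dz":-1,"rx":0,"ry":0,"rz":0,"hand":15},{"dx":0,"dy":0,"dz":-1,"rx":0,"ry":0,"rz":0,"hand":15},{"dx":0,"dy":0,"dz":-1,"rx":0,"ry":0,"rz":0,"hand":15},{"dx":0,"dy":0,"dz":-0.8,"rx":0,"ry":0,"rz":0,"hand":15},{"dx":0,"dy":0,"dz":-0.5,"rx":0,"ry":0,"rz":0,"hand":15},{"dx":0.2,"dy":-0.3,"dz":-0.2,"rx":0,"ry":0,"rz":0,"hand":15}]'
python3 -m handwheel '[{"dx":0.5,"dy":-0.6,"dz":0,"rx":0,"ry":0,"rz":0,"hand":15},{"dx":0.7,"dy":-0.9,"dz":0,"rx":0,"ry":0,"rz":0,"hand":15},{"dx":0.8,"dy":-1,"dz":0,"rx":0,"ry":0,"rz":0,"hand":15},{"dx":0.8,"dy":-1,"dz":0,"rx":0,"ry":0,"rz":0,"hand":15},{"dx":0.9,"dy":-1,"dz":0,"rx":0,"ry":0,"rz":0,"hand":15},{"dx":0.8,"dy":-1,"dz":0,"rx":0,"ry":0,"rz":0,"hand":15},{"dx":0.8,"dy":-1,"dz":0,"rx":0,"ry":0,"rz":0,"hand":15},{"dx":0.7,"dy":-1,"dz":0,"rx":0,"ry":0,"rz":0,"hand":15},{"dx":0.6,"dy":-0.8,"dz":0,"rx":0,"ry":0,"rz":0,"hand":15},{"dx":0.4,"dy":-0.6,"dz":0,"rx":0,"ry":0,"rz":0,"hand":15}]'
python3 -m handwheel '[{"dx":0,"dy":0,"dz":0,"rx":0,"ry":0,"rz":0,"hand":15},{"dx":0,"dy":0,"dz":0.4,"rx":0,"ry":0,"rz":0,"hand":15},{"dx":0,"dy":0,"dz":0.8,"rx":0,"ry":0,"rz":0,"hand":15},{"dx":0,"dy":0,"dz":0.8,"rx":0,"ry":0,"rz":0,"hand":15},{"dx":0,"dy":0,"dz":0.8,"rx":0,"ry":0,"rz":0,"hand":15},{"dx":0,"dy":0,"dz":0.7,"rx":0,"ry":0,"rz":0,"hand":15},{"dx":0,"dy":0,"dz":0.4,"rx":0,"ry":0,"rz":0,"hand":15},{"dx":0,"dy":0,"dz":0.1,"rx":0,"ry":0,"rz":0,"hand":15},{"dx":0,"dy":0,"dz":0,"rx":0,"ry":0,"rz":0,"hand":15},{"dx":0,"dy":0,"dz":0,"rx":0,"ry":0,"rz":0,"hand":15}]'
python3 -c "
from h import *
go(447.8,39.5,235)
f=vision.grab_frame('scene'); save(f,'g6.png')"
```

```text
t: 23.68
eef_pos: [626.7, -102.1, 374.9]
tcp_rot: [0.707, 0.707, 0.001, 0.002]
wrist_force: [-0.7, -0.4, -0.3]
opening: 23.2
finger_force: 38.7
t: 24.52
eef_pos: [446.2, 39.6, 371.5]
tcp_rot: [0.707, 0.707, -0.001, -0.001]
wrist_force: [0.3, 0.6, 0.1]
opening: 23.0
finger_force: 38.8
t: 25.35
eef_pos: [448.8, 38.2, 293.1]
tcp_rot: [0.707, 0.707, 0.0, 0.0]
wrist_force: [0.0, 0.4, -0.4]
opening: 23.3
finger_force: 38.8
t 25.4 pos [448.8  38.2 293.1] units [ 0.06 -0.05  2.91] roterr5deg [ 0.01  0.   -0.01] open 23.3 ff 38.8 F [ 0.   0.4 -0.4]
```

View pics/g6.png

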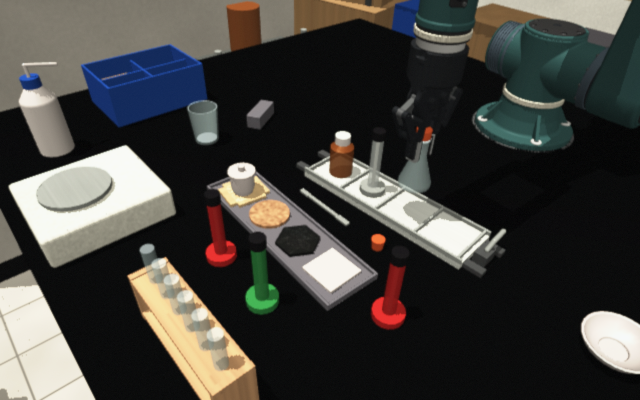

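The flask is held upright at (415,170) over its bay. I lower it.

```bash
python3 -m handwheel '[{"dx":0.06,"dy":-0.05,"dz":0.4,"rx":0,"ry":0,"rz":0,"hand":15},{"dx":0,"dy":0,"dz":0.7,"rx":0,"ry":0,"rz":0,"hand":15},{"dx":0,"dy":0,"dz":0.7,"rx":0,"ry":0,"rz":0,"hand":15},{"dx":0,"dy":0,"dz":0.5,"rx":0,"ry":0,"rz":0,"hand":15},{"dx":0,"dy":0,"dz":0.2,"rx":0,"ry":0,"rz":0,"hand":15},{"dx":0,"dy":0,"dz":0.1,"rx":0,"ry":0,"rz":0,"hand":15},{"dx":0,"dy":0,"dz":0.1,"rx":0,"ry":0,"rz":0,"hand":15},{"dx":0,"dy":0,"dz":0,"rx":0,"ry":0,"rz":0,"hand":15},{"dx":0,"dy":0,"dz":0,"rx":0,"ry":0,"rz":0,"hand":15},{"dx":0,"dy":0,"dz":0,"rx":0,"ry":0,"rz":0,"hand":15}]'
python3 -m handwheel '[{"dx":0,"dy":0,"dz":0.05,"rx":0,"ry":0,"rz":0,"hand":15},{"dx":0,"dy":0,"dz":0.05,"rx":0,"ry":0,"rz":0,"hand":15},{"dx":0,"dy":0,"dz":0.05,"rx":0,"ry":0,"rz":0,"hand":15},{"dx":0,"dy":0,"dz":0,"rx":0,"ry":0,"rz":0,"hand":15},{"dx":0,"dy":0,"dz":0,"rx":0,"ry":0,"rz":0,"hand":15},{"dx":0,"dy":0,"dz":0,"rx":0,"ry":0,"rz":0,"hand":15},{"dx":0,"dy":0,"dz":0,"rx":0,"ry":0,"rz":0,"hand":15},{"dx":0,"dy":0,"dz":0,"rx":0,"ry":0,"rz":0,"hand":15},{"dx":0,"dy":0,"dz":0,"rx":0,"ry":0,"rz":0,"hand":15},{"dx":0,"dy":0,"dz":0,"rx":0,"ry":0,"rz":0,"hand":15}]'
```

```text
t: 26.23
eef_pos: [447.7, 39.7, 239.4]
tcp_rot: [0.707, 0.707, 0.001, 0.001]
wrist_force: [-1.3, 0.5, -0.8]
opening: 22.9
finger_force: 38.8
t: 27.07
eef_pos: [447.4, 39.7, 235.7]
tcp_rot: [0.707, 0.707, 0.0, 0.0]
wrist_force: [0.5, -0.2, -0.3]
opening: 23.1
finger_force: 38.8
```

```bash
python3 -m handwheel '[{"dx":0,"dy":0,"dz":0.05,"rx":0,"ry":0,"rz":0,"hand":15},{"dx":0,"dy":0,"dz":0.05,"rx":0,"ry":0,"rz":0,"hand":15},{"dx":0,"dy":0,"dz":0,"rx":0,"ry":0,"rz":0,"hand":15},{"dx":0,"dy":0,"dz":0,"rx":0,"ry":0,"rz":0,"hand":15},{"dx":0,"dy":0,"dz":0,"rx":0,"ry":0,"rz":0,"hand":15},{"dx":0,"dy":0,"dz":0,"rx":0,"ry":0,"rz":0,"hand":15},{"dx":0,"dy":0,"dz":0,"rx":0,"ry":0,"rz":0,"hand":15},{"dx":0,"dy":0,"dz":0,"rx":0,"ry":0,"rz":0,"hand":15},{"dx":0,"dy":0,"dz":0,"rx":0,"ry":0,"rz":0,"hand":15},{"dx":0,"dy":0,"dz":0,"rx":0,"ry":0,"rz":0,"hand":15}]'
```

```text
t: 27.9
eef_pos: [447.5, 39.7, 235.1]
tcp_rot: [0.707, 0.707, 0.0, 0.0]
wrist_force: [-2.2, 0.2, 6.3]
opening: 23.3
finger_force: 39.4
```

```bash
python3 -m handwheel '[{"dx":0,"dy":0,"dz":0,"rx":0,"ry":0,"rz":0,"hand":24},{"dx":0,"dy":0,"dz":0,"rx":0,"ry":0,"rz":0,"hand":26},{"dx":0,"dy":0,"dz":0,"rx":0,"ry":0,"rz":0,"hand":30},{"dx":0,"dy":0,"dz":0,"rx":0,"ry":0,"rz":0,"hand":40},{"dx":0,"dy":0,"dz":0,"rx":0,"ry":0,"rz":0,"hand":55},{"dx":0,"dy":0,"dz":0,"rx":0,"ry":0,"rz":0,"hand":60},{"dx":0,"dy":0,"dz":0,"rx":0,"ry":0,"rz":0,"hand":60},{"dx":0,"dy":0,"dz":-0.5,"rx":0,"ry":0,"rz":0,"hand":60},{"dx":0,"dy":0,"dz":-1,"rx":0,"ry":0,"rz":0,"hand":60},{"dx":0,"dy":0,"dz":-1,"rx":0,"ry":0,"rz":0,"hand":60}]'
python3 -m handwheel '[{"dx":0,"dy":0,"dz":-1,"rx":0,"ry":0,"rz":0,"hand":60},{"dx":0,"dy":0,"dz":-1,"rx":0,"ry":0,"rz":0,"hand":60},{"dx":0,"dy":0,"dz":-1,"rx":0,"ry":0,"rz":0,"hand":60},{"dx":0,"dy":0,"dz":-1,"rx":0,"ry":0,"rz":0,"hand":60},{"dx":-0.9,"dy":0.75,"dz":0,"rx":0,"ry":0,"rz":0,"hand":80},{"dx":-0.9,"dy":0.75,"dz":0,"rx":0,"ry":0,"rz":0,"hand":80},{"dx":-0.9,"dy":0.75,"dz":0,"rx":0,"ry":0,"rz":0,"hand":80},{"dx":-0.9,"dy":0.75,"dz":0,"rx":0,"ry":0,"rz":0,"hand":80},{"dx":-0.9,"dy":0.75,"dz":0,"rx":0,"ry":0,"rz":0,"hand":80},{"dx":-0.9,"dy":0.75,"dz":0,"rx":0,"ry":0,"rz":0,"hand":80}]'
python3 -m handwheel '[{"dx":-0.9,"dy":0.75,"dz":0,"rx":0,"ry":0,"rz":0,"hand":80},{"dx":-0.9,"dy":0.75,"dz":0,"rx":0,"ry":0,"rz":0,"hand":80},{"dx":-0.9,"dy":0.75,"dz":0,"rx":0,"ry":0,"rz":0,"hand":80},{"dx":-0.9,"dy":0.75,"dz":0,"rx":0,"ry":0,"rz":0,"hand":80},{"dx":-0.9,"dy":0.75,"dz":0,"rx":0,"ry":0,"rz":0,"hand":80},{"dx":-0.9,"dy":0.75,"dz":0,"rx":0,"ry":0,"rz":0,"hand":80},{"dx":-0.4,"dy":0.3,"dz":0,"rx":0,"ry":0,"rz":0,"hand":80},{"dx":0,"dy":0,"dz":0.5,"rx":0,"ry":0,"rz":0,"hand":80},{"dx":0,"dy":0,"dz":0.5,"rx":0,"ry":0,"rz":0,"hand":80},{"dx":0,"dy":0,"dz":0,"rx":0,"ry":0,"rz":0,"hand":80}]'
python3 -c "
from h import *
go(633.4,-184.5,194)
f=vision.grab_frame('scene'); save(f,'g7.png')"
```

```text
t: 28.73
eef_pos: [447.0, 39.7, 284.1]
tcp_rot: [0.707, 0.707, -0.001, -0.001]
wrist_force: [0.5, -0.3, -0.4]
opening: 60.0
finger_force: 0.0
t: 29.57
eef_pos: [537.9, -69.3, 364.6]
tcp_rot: [0.707, 0.707, 0.0, 0.0]
wrist_force: [1.2, -0.3, -0.3]
opening: 80.4
finger_force: 0.0
t: 30.4
eef_pos: [632.3, -183.4, 340.1]
tcp_rot: [0.707, 0.707, -0.001, -0.003]
wrist_force: [-0.4, 0.6, -1.2]
opening: 80.0
finger_force: 0.0
t 30.4 pos [ 632.3 -183.4  340.1] units [-0.08  0.1   7.31] roterr5deg [-0.07 -0.03  0.  ] open 80.0 ff 0.0 F [-0.4  0.6 -1.2]
```

View pics/g7.png

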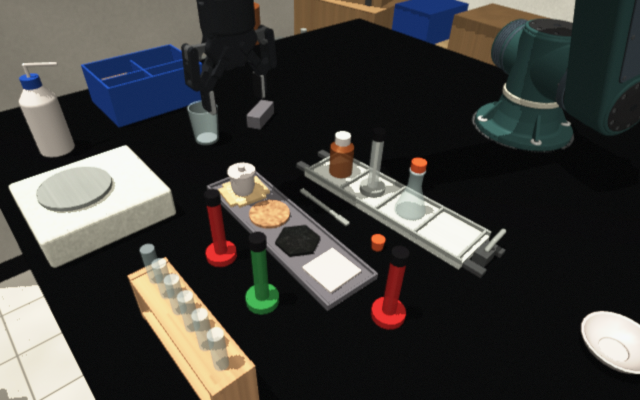

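The flask stands in the third bay at (412,190), and the gripper is above the crucible at (240,180). I descend.

```bash
python3 -m handwheel '[{"dx":-0.08,"dy":0.1,"dz":1,"rx":0,"ry":0,"rz":0,"hand":80},{"dx":0,"dy":0,"dz":1,"rx":0,"ry":0,"rz":0,"hand":80},{"dx":0,"dy":0,"dz":1,"rx":0,"ry":0,"rz":0,"hand":80},{"dx":0,"dy":0,"dz":1,"rx":0,"ry":0,"rz":0,"hand":80},{"dx":0,"dy":0,"dz":1,"rx":0,"ry":0,"rz":0,"hand":80},{"dx":0,"dy":0,"dz":1,"rx":0,"ry":0,"rz":0,"hand":80},{"dx":0,"dy":0,"dz":0.7,"rx":0,"ry":0,"rz":0,"hand":80},{"dx":0,"dy":0,"dz":0.5,"rx":0,"ry":0,"rz":0,"hand":80},{"dx":0,"dy":0,"dz":0,"rx":0,"ry":0,"rz":0,"hand":80},{"dx":0,"dy":0,"dz":0,"rx":0,"ry":0,"rz":0,"hand":80}]'
python3 -c "
from h import *
go(633.4,-184.5,194)"
```

```text
t: 31.28
eef_pos: [635.2, -185.7, 199.8]
tcp_rot: [0.707, 0.707, 0.0, -0.0]
wrist_force: [0.6, 0.0, 0.1]
opening: 79.7
finger_force: 0.0
t 31.3 pos [ 635.2 -185.7  199.8] units [ 0.06 -0.09  0.29] roterr5deg [-0. -0. -0.] open 79.7 ff 0.0 F [0.6 0.  0.1]
```

```bash
python3 -m handwheel '[{"dx":0.05,"dy":-0.08,"dz":0.3,"rx":0,"ry":0,"rz":0,"hand":75},{"dx":0,"dy":0,"dz":0,"rx":0,"ry":0,"rz":0,"hand":65},{"dx":0,"dy":0,"dz":0,"rx":0,"ry":0,"rz":0,"hand":55},{"dx":0,"dy":0,"dz":0,"rx":0,"ry":0,"rz":0,"hand":50},{"dx":0,"dy":0,"dz":0,"rx":0,"ry":0,"rz":0,"hand":46},{"dx":0,"dy":0,"dz":0,"rx":0,"ry":0,"rz":0,"hand":43},{"dx":0,"dy":0,"dz":0,"rx":0,"ry":0,"rz":0,"hand":40},{"dx":0,"dy":0,"dz":0,"rx":0,"ry":0,"rz":0,"hand":37},{"dx":0,"dy":0,"dz":0,"rx":0,"ry":0,"rz":0,"hand":35},{"dx":0,"dy":0,"dz":0,"rx":0,"ry":0,"rz":0,"hand":35}]' 40
python3 -m handwheel '[{"dx":0,"dy":0,"dz":0,"rx":0,"ry":0,"rz":0,"hand":35},{"dx":0,"dy":0,"dz":0,"rx":0,"ry":0,"rz":0,"hand":35},{"dx":0,"dy":0,"dz":0,"rx":0,"ry":0,"rz":0,"hand":35},{"dx":0,"dy":0,"dz":0,"rx":0,"ry":0,"rz":0,"hand":35},{"dx":0,"dy":0,"dz":0,"rx":0,"ry":0,"rz":0,"hand":35},{"dx":0,"dy":0,"dz":0,"rx":0,"ry":0,"rz":0,"hand":35},{"dx":0,"dy":0,"dz":0,"rx":0,"ry":0,"rz":0,"hand":35},{"dx":0,"dy":0,"dz":0,"rx":0,"ry":0,"rz":0,"hand":35},{"dx":0,"dy":0,"dz":0,"rx":0,"ry":0,"rz":0,"hand":35},{"dx":0,"dy":0,"dz":0,"rx":0,"ry":0,"rz":0,"hand":35}]' 40
```

```text
t: 32.12
eef_pos: [633.9, -185.1, 194.7]
tcp_rot: [0.707, 0.707, 0.0, 0.001]
wrist_force: [-1.3, 0.1, 5.8]
opening: 45.8
finger_force: 40.4
t: 32.95
eef_pos: [633.9, -185.2, 194.7]
tcp_rot: [0.707, 0.707, 0.0, 0.001]
wrist_force: [-0.1, 0.5, 5.9]
opening: 46.1
finger_force: 40.4
```

```bash
python3 -m handwheel '[{"dx":0,"dy":0,"dz":-0.1,"rx":0,"ry":0,"rz":0,"hand":35},{"dx":0,"dy":0,"dz":-0.3,"rx":0,"ry":0,"rz":0,"hand":35},{"dx":0,"dy":0,"dz":-0.4,"rx":0,"ry":0,"rz":0,"hand":35},{"dx":0,"dy":0,"dz":-0.4,"rx":0,"ry":0,"rz":0,"hand":35},{"dx":0,"dy":0,"dz":-0.3,"rx":0,"ry":0,"rz":0,"hand":35},{"dx":0,"dy":0,"dz":0,"rx":0,"ry":0,"rz":0,"hand":35},{"dx":0,"dy":0,"dz":0,"rx":0,"ry":0,"rz":0,"hand":35},{"dx":0,"dy":0,"dz":0,"rx":0,"ry":0,"rz":0,"hand":35},{"dx":0,"dy":0,"dz":0,"rx":0,"ry":0,"rz":0,"hand":35},{"dx":0,"dy":0,"dz":0,"rx":0,"ry":0,"rz":0,"hand":35}]'
python3 -c "
from h import *
f=vision.grab_frame('scene'); cv2.imwrite('pics/g8.png',cv2.resize(f['color'][110:230,180:330,::-1],(750,600),interpolation=2))"
```

```text
t: 33.78
eef_pos: [633.5, -184.9, 223.0]
tcp_rot: [0.707, 0.707, -0.0, -0.001]
wrist_force: [0.1, -1.0, -0.7]
opening: 45.4
finger_force: 41.0
```

View pics/g8.png

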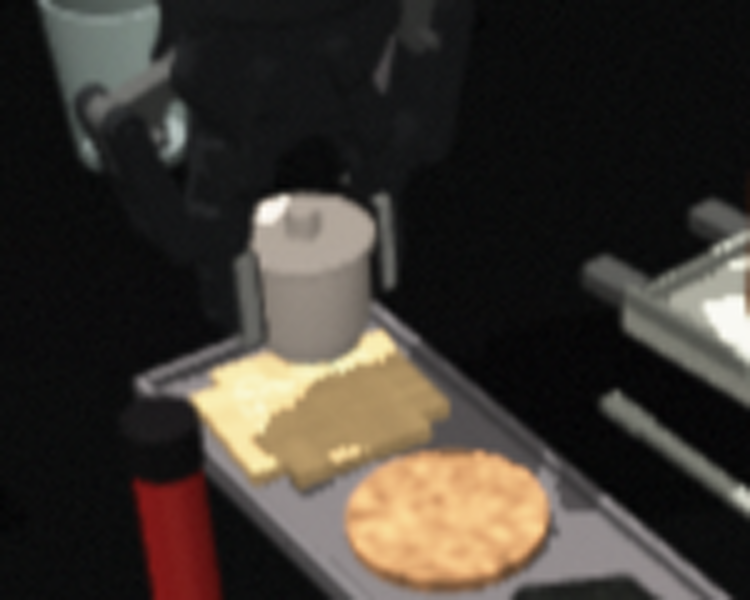

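The crucible is held upright by its lid edge, clear of the cross pad. I carry it over at height.

```bash
python3 -m handwheel '[{"dx":0,"dy":0,"dz":-0.3,"rx":0,"ry":0,"rz":0,"hand":35},{"dx":0,"dy":0,"dz":-0.6,"rx":0,"ry":0,"rz":0,"hand":35},{"dx":0,"dy":0,"dz":-0.8,"rx":0,"ry":0,"rz":0,"hand":35},{"dx":0,"dy":0,"dz":-0.9,"rx":0,"ry":0,"rz":0,"hand":35},{"dx":0,"dy":0,"dz":-0.9,"rx":0,"ry":0,"rz":0,"hand":35},{"dx":0.1,"dy":0,"dz":-0.9,"rx":0,"ry":0,"rz":0,"hand":35},{"dx":0.2,"dy":0,"dz":-0.7,"rx":0,"ry":0,"rz":0,"hand":35},{"dx":0.3,"dy":-0.2,"dz":-0.4,"rx":0,"ry":0,"rz":0,"hand":35},{"dx":0.5,"dy":-0.3,"dz":-0.2,"rx":0,"ry":0,"rz":0,"hand":35},{"dx":0.7,"dy":-0.4,"dz":0,"rx":0,"ry":0,"rz":0,"hand":35}]'
python3 -m handwheel '[{"dx":0.8,"dy":-0.5,"dz":0,"rx":0,"ry":0,"rz":0,"hand":35},{"dx":0.9,"dy":-0.6,"dz":0,"rx":0,"ry":0,"rz":0,"hand":35},{"dx":0.9,"dy":-0.6,"dz":0,"rx":0,"ry":0,"rz":0,"hand":35},{"dx":0.9,"dy":-0.6,"dz":0,"rx":0,"ry":0,"rz":0,"hand":35},{"dx":0.9,"dy":-0.6,"dz":0,"rx":0,"ry":0,"rz":0,"hand":35},{"dx":0.9,"dy":-0.6,"dz":0,"rx":0,"ry":0,"rz":0,"hand":35},{"dx":0.9,"dy":-0.6,"dz":0,"rx":0,"ry":0,"rz":0,"hand":35},{"dx":0.9,"dy":-0.6,"dz":0,"rx":0,"ry":0,"rz":0,"hand":35},{"dx":0.9,"dy":-0.6,"dz":0,"rx":0,"ry":0,"rz":0,"hand":35},{"dx":0.9,"dy":-0.6,"dz":0,"rx":0,"ry":0,"rz":0,"hand":35}]'
python3 -c "
from h import *
go(441.9,119,194.7)"
```

```text
t: 34.67
eef_pos: [615.4, -148.9, 339.3]
tcp_rot: [0.708, 0.707, 0.001, 0.001]
wrist_force: [-0.2, -0.5, -1.3]
opening: 46.2
finger_force: 41.0
t: 35.5
eef_pos: [496.0, 30.4, 337.0]
tcp_rot: [0.707, 0.707, -0.0, -0.001]
wrist_force: [-0.2, 0.2, -1.3]
opening: 46.4
finger_force: 41.0
t 35.5 pos [496.   30.4 337. ] units [ 4.43 -2.7   7.12] roterr5deg [-0.02 -0.   -0.  ] open 46.4 ff 41.0 F [-0.2  0.2 -1.3]
```

```bash
python3 -m handwheel '[{"dx":0.9,"dy":-0.5,"dz":0,"rx":0,"ry":0,"rz":0,"hand":35},{"dx":0.9,"dy":-0.5,"dz":0,"rx":0,"ry":0,"rz":0,"hand":35},{"dx":0.9,"dy":-0.5,"dz":0,"rx":0,"ry":0,"rz":0,"hand":35},{"dx":0.7,"dy":-0.5,"dz":0,"rx":0,"ry":0,"rz":0,"hand":35},{"dx":0.6,"dy":-0.4,"dz":0,"rx":0,"ry":0,"rz":0,"hand":35},{"dx":0.4,"dy":-0.3,"dz":0,"rx":0,"ry":0,"rz":0,"hand":35},{"dx":0,"dy":0,"dz":0.3,"rx":0,"ry":0,"rz":0,"hand":35},{"dx":0,"dy":0,"dz":0.7,"rx":0,"ry":0,"rz":0,"hand":35},{"dx":0,"dy":0,"dz":0.9,"rx":0,"ry":0,"rz":0,"hand":35},{"dx":0,"dy":0,"dz":0.9,"rx":0,"ry":0,"rz":0,"hand":35}]'
python3 -m handwheel '[{"dx":0,"dy":0,"dz":0.9,"rx":0,"ry":0,"rz":0,"hand":35},{"dx":0,"dy":0,"dz":0.9,"rx":0,"ry":0,"rz":0,"hand":35},{"dx":0,"dy":0,"dz":0.7,"rx":0,"ry":0,"rz":0,"hand":35},{"dx":0,"dy":0,"dz":0.4,"rx":0,"ry":0,"rz":0,"hand":35},{"dx":0,"dy":0,"dz":0.1,"rx":0,"ry":0,"rz":0,"hand":35},{"dx":0,"dy":0,"dz":0,"rx":0,"ry":0,"rz":0,"hand":35},{"dx":0,"dy":0,"dz":0,"rx":0,"ry":0,"rz":0,"hand":35},{"dx":0,"dy":0,"dz":0,"rx":0,"ry":0,"rz":0,"hand":35},{"dx":0,"dy":0,"dz":0,"rx":0,"ry":0,"rz":0,"hand":35},{"dx":0,"dy":0,"dz":0,"rx":0,"ry":0,"rz":0,"hand":35}]'
python3 -c "
from h import *
go(441.9,119,194.7)"
```

```text
t: 36.33
eef_pos: [443.8, 116.7, 280.9]
tcp_rot: [0.707, 0.707, 0.0, 0.001]
wrist_force: [0.3, -0.1, -0.7]
opening: 45.8
finger_force: 41.0
t: 37.17
eef_pos: [444.1, 117.1, 222.6]
tcp_rot: [0.707, 0.707, 0.001, 0.001]
wrist_force: [0.4, -0.2, 0.5]
opening: 45.8
finger_force: 41.0
t 37.2 pos [444.1 117.1 222.6] units [ 0.09 -0.11  1.39] roterr5deg [ 0.02 -0.   -0.  ] open 45.8 ff 41.0 F [ 0.4 -0.2  0.5]
```

```bash
python3 -m handwheel '[{"dx":0.1,"dy":-0.1,"dz":0.2,"rx":0,"ry":0,"rz":0,"hand":35},{"dx":0,"dy":0,"dz":0.4,"rx":0,"ry":0,"rz":0,"hand":35},{"dx":0,"dy":0,"dz":0.3,"rx":0,"ry":0,"rz":0,"hand":35},{"dx":0,"dy":0,"dz":0.2,"rx":0,"ry":0,"rz":0,"hand":35},{"dx":0,"dy":0,"dz":0.1,"rx":0,"ry":0,"rz":0,"hand":35},{"dx":0,"dy":0,"dz":0.05,"rx":0,"ry":0,"rz":0,"hand":35},{"dx":0,"dy":0,"dz":0,"rx":0,"ry":0,"rz":0,"hand":35},{"dx":0,"dy":0,"dz":0,"rx":0,"ry":0,"rz":0,"hand":35},{"dx":0,"dy":0,"dz":0,"rx":0,"ry":0,"rz":0,"hand":35},{"dx":0,"dy":0,"dz":0,"rx":0,"ry":0,"rz":0,"hand":35}]'
python3 -m handwheel '[{"dx":0,"dy":0,"dz":0.05,"rx":0,"ry":0,"rz":0,"hand":35},{"dx":0,"dy":0,"dz":0.05,"rx":0,"ry":0,"rz":0,"hand":35},{"dx":0,"dy":0,"dz":0.05,"rx":0,"ry":0,"rz":0,"hand":35},{"dx":0,"dy":0,"dz":0,"rx":0,"ry":0,"rz":0,"hand":35},{"dx":0,"dy":0,"dz":0,"rx":0,"ry":0,"rz":0,"hand":35},{"dx":0,"dy":0,"dz":0,"rx":0,"ry":0,"rz":0,"hand":35},{"dx":0,"dy":0,"dz":0,"rx":0,"ry":0,"rz":0,"hand":35},{"dx":0,"dy":0,"dz":0,"rx":0,"ry":0,"rz":0,"hand":35},{"dx":0,"dy":0,"dz":0,"rx":0,"ry":0,"rz":0,"hand":35},{"dx":0,"dy":0,"dz":0,"rx":0,"ry":0,"rz":0,"hand":35}]'

```

```text
t: 38.0
eef_pos: [442.0, 119.1, 197.0]
tcp_rot: [0.707, 0.707, 0.0, 0.0]
wrist_force: [-0.7, -0.9, -1.1]
opening: 46.0
finger_force: 41.0
t: 38.83
eef_pos: [442.0, 119.1, 194.6]
tcp_rot: [0.707, 0.707, 0.0, 0.0]
wrist_force: [-1.7, 0.3, 5.4]
opening: 45.9
finger_force: 41.2
```

```bash
python3 -m handwheel '[{"dx":0,"dy":0,"dz":0,"rx":0,"ry":0,"rz":0,"hand":47},{"dx":0,"dy":0,"dz":0,"rx":0,"ry":0,"rz":0,"hand":49},{"dx":0,"dy":0,"dz":0,"rx":0,"ry":0,"rz":0,"hand":53},{"dx":0,"dy":0,"dz":0,"rx":0,"ry":0,"rz":0,"hand":60},{"dx":0,"dy":0,"dz":0,"rx":0,"ry":0,"rz":0,"hand":66},{"dx":0,"dy":0,"dz":0,"rx":0,"ry":0,"rz":0,"hand":70},{"dx":0,"dy":0,"dz":0,"rx":0,"ry":0,"rz":0,"hand":70},{"dx":0,"dy":0,"dz":0,"rx":0,"ry":0,"rz":0,"hand":70},{"dx":0,"dy":0,"dz":-0.4,"rx":0,"ry":0,"rz":0,"hand":70},{"dx":0,"dy":0,"dz":-0.8,"rx":0,"ry":0,"rz":0,"hand":70}]'
python3 -m handwheel '[{"dx":0,"dy":0,"dz":-1,"rx":0,"ry":0,"rz":0,"hand":70},{"dx":0,"dy":0,"dz":-1,"rx":0,"ry":0,"rz":0,"hand":70},{"dx":0,"dy":0,"dz":-1,"rx":0,"ry":0,"rz":0,"hand":70},{"dx":0,"dy":0,"dz":-1,"rx":0,"ry":0,"rz":0,"hand":70},{"dx":0,"dy":0,"dz":-1,"rx":0,"ry":0,"rz":0,"hand":70},{"dx":0,"dy":0,"dz":-1,"rx":0,"ry":0,"rz":0,"hand":70},{"dx":0.5,"dy":0,"dz":-1,"rx":0,"ry":0,"rz":0,"hand":70},{"dx":1,"dy":0,"dz":0,"rx":0,"ry":0,"rz":0,"hand":70},{"dx":1,"dy":0,"dz":0,"rx":0,"ry":0,"rz":0,"hand":70},{"dx":1,"dy":0,"dz":0,"rx":0,"ry":0,"rz":0,"hand":70}]'
python3 -m handwheel '[{"dx":1,"dy":0,"dz":0,"rx":0,"ry":0,"rz":0,"hand":70},{"dx":1,"dy":0,"dz":0,"rx":0,"ry":0,"rz":0,"hand":70},{"dx":1,"dy":0,"dz":0,"rx":0,"ry":0,"rz":0,"hand":70},{"dx":1,"dy":0,"dz":0,"rx":0,"ry":0,"rz":0,"hand":70},{"dx":1,"dy":0,"dz":0,"rx":0,"ry":0,"rz":0,"hand":70},{"dx":1,"dy":0,"dz":0,"rx":0,"ry":0,"rz":0,"hand":70},{"dx":1,"dy":0,"dz":0,"rx":0,"ry":0,"rz":0,"hand":70},{"dx":0,"dy":0,"dz":0,"rx":0,"ry":0,"rz":0,"hand":70},{"dx":0,"dy":0,"dz":0,"rx":0,"ry":0,"rz":0,"hand":70},{"dx":0,"dy":0,"dz":0,"rx":0,"ry":0,"rz":0,"hand":70}]'
python3 - <<'E'
from h import *
f=vision.grab_frame('top'); s=vision.grab_frame('scene')
a=cv2.resize(f['color'][215:315,180:430,::-1],(750,300),interpolation=2); b=cv2.resize(s['color'][110:280,290:520,::-1],(406,300),interpolation=2)
c=np.zeros((600,750,3),np.uint8); c[:300]=a; c[300:,:406]=b; cv2.imwrite("pics/end.png",c)
for nm,p in (("top",cloud(f)),("scene",cloud(s))):
  for n,x,y in(("bottle",460,-120.3),("case",454,-40),("flask",447.8,39.5),("cruc",441.9,119)):
    m=(np.hypot(p[...,0]-x,p[...,1]-y)<35)&(p[...,2]>25); q=p[m]; zt=np.percentile(q[:,2],98); t=q[q[:,2]>zt-5]; print(nm,n,zt.round(1),(t.mean(0)[:2]-[x,y]).round(1))
go(441,119,300)
E
```

```text
t: 39.67
eef_pos: [440.8, 118.9, 216.3]
tcp_rot: [0.707, 0.707, -0.002, -0.002]
wrist_force: [-0.1, 0.5, -0.7]
opening: 69.9
finger_force: 0.0
t: 40.5
eef_pos: [441.8, 189.7, 359.3]
tcp_rot: [0.708, 0.707, 0.001, 0.001]
wrist_force: [-1.0, -0.6, -0.4]
opening: 69.9
finger_force: 0.0
t: 41.33
eef_pos: [441.8, 328.7, 358.0]
tcp_rot: [0.707, 0.707, -0.0, 0.0]
wrist_force: [-0.0, 1.1, -0.1]
opening: 69.6
finger_force: 0.0
top bottle 95.0 [0.9 2.5]
top case 137.2 [ 2.1 -0.6]
top flask 115.0 [0.6 0.5]
top cruc 67.0 [1.5 0.1]
scene bottle 94.5 [2.3 6.2]
scene case 136.1 [3.7 3. ]
scene flask 114.1 [2.3 4.1]
scene cruc 67.3 [3.  3.4]
t 41.4 pos [441.9 328.3 358. ] units [-10.46  -0.03   2.9 ] roterr5deg [ 0.    0.   -0.02] open 70.1 ff 0.0 F [-0.6 -0.4  0.7]
```

View pics/end.png

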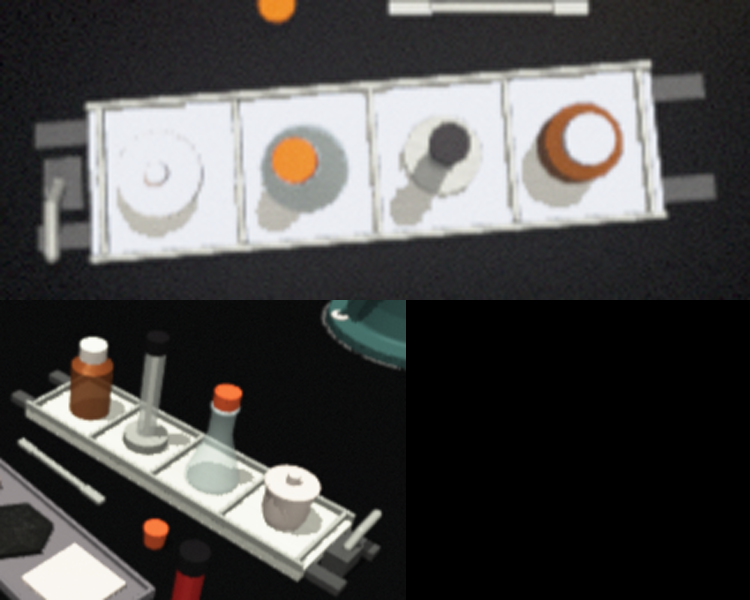

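The picture shows, from the left in the top crop: crucible (160,175), flask (300,165), case (442,155) and bottle (580,145). Each stands upright and centred in its bay, and the arm is clear.

```bash
python3 -c "
from workcell import manip
print(manip.sign_off())"
```

```text
the job is handed in; nothing more can be done
None
```

The job is handed in: crucible, flask, case and bottle stand upright in the rack from left to right, the reverse of the tray order, each within about 4 mm of its bay's middle, and nothing was knocked over (about 41 s of the 109 s).

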